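Clear the pile off the pocket scale into its trays

TASK

Somebody has piled things up on the pocket scale. Take the pile apart and set each thing down the right way up, flat inside the lip of its own shallow tray: the cream abrasive block in the small white rectangular tray, the red pot in the red round tray, the green-lidded tin in the green round tray, and the scale itself in the black rectangular tray. Tip nothing over, drop nothing, and leave the pink bottle and the loose ring where they stand.

Things in the scene. Friction and masses are not known exactly. Their poses are not given: they have to be found in the camera images.
- scale: Pocket scale at the bottom of the pile: flat black box with a grey weighing plate and a display, 105 (along its x) x 66 (along its y) x 17 mm high at the plate (15 mm at the edges), about 150 g; take it across its 66 mm width. Origin: centre of the underside; z up. (A similar scale lying far back on the bench beside the wooden bur block is not meant.)
- tin: Flat round tin standing on the scale's weighing plate, whose middle is at x = -16 mm of the scale, green lid, pale metal sides: 63 mm diameter, 19 mm high, the lid being the top 6 mm (below it the tin is 61 mm). Origin: centre of the underside; z up.
- pot: Red lidded round pot standing on the tin, 41 mm diameter at the lid, 30 mm high. Origin: centre of the underside; z up.
- eraser: Cream rubber abrasive block lying on top of the red pot, 20 (x) x 45 (y) x 14 mm high; take it across its 20 mm side. Origin: centre of the underside; z up.
- white_tray: White rectangular tray fixed to the bench, for the cream block: inside 40 (x) x 65 (y) mm, floor 2 mm above the bench, lip 3 mm wide whose top is 5 mm above the bench; small pull tab at -y. Origin: centre of the underside, on the bench.
- red_tray: Red round tray fixed to the bench, for the red pot: 61 mm inside diameter, floor 2 mm above the bench, lip 3 mm wide and 5 mm high over the bench. Origin: centre of the underside.
- green_tray: Green round tray fixed to the bench, for the green tin: 83 mm inside diameter, floor 2 mm above the bench, lip 3 mm wide and 5 mm high over the bench. Origin: centre of the underside.
- black_tray: Black rectangular tray fixed to the bench, for the scale: inside 125 (x) x 86 (y) mm, floor 2 mm above the bench, lip 3 mm wide and 5 mm high over the bench. The scale lies with its long side along the tray's x, either way round. Origin: centre of the underside.
- bottle: Loose bystander: small pink bottle with white cap, 30 mm diameter, 60 mm high, standing. Origin: centre of the underside.
- ring: Loose bystander: grey ring blank lying flat, 23 mm across, 8 mm high. Origin: centre of the underside.

How it is judged:
By the outcome, as a careful person would: the job done as asked, in the order asked, and still so for the second after the job is handed in, with the robot touching nothing.
It also fails if it takes over 122 s, if anything falls off the work surface, if the arm or the gripper's body presses on something with over 40 N, if the wrist force passes 120 N, or if a joint passes its speed limit or range.

ROBOT

A 7-joint arm with a two-finger parallel gripper is mounted at the origin on a cart in front of the work surface, level with it; the furniture and walls round the work are solid. World frame = base frame: x ahead of the robot, y to its left, z up, the work surface at z = 0. Lengths are in m, angles in rad, forces in N, time in s.
With the tool pointing down it reaches from about 0.4 to 0.9 m from the base axis. Payload 5.5 kg.
Tool frame: the origin (TCP) lies on the centre line of the jaws, within the pads' length; the fingertips stand 17 mm ahead of it and the grasp point (between the pads) lies 2 mm behind it (ctrl.tips_ahead is the distance from the TCP to the fingertips, in m); z points along the fingers, y is the line along which they close (so a half turn about z gives the same grasp; the last joint's range is limited). The gripper opens to 92 mm and grips with 3 to 60 N. Pads are 19 mm wide; open, the fingers measure 130 mm over their backs; the gripper's body (75 mm by 190 mm) begins 47 mm behind the grasp point.
Start: joints at [1.61, 0.501, -0.427, 1.55, 0.221, 1.138, -0.21], TCP at [0.144, -0.634, 0.244] pointing down, gripper open.
Joint ranges: [-2.88, 2.88], [-0.31, 2.03], [-1.54, 1.56], [0.2, 2.42], [-1.41, 4.55], [0.19, 2.02], [-2.57, 2.57]. Speed limits (rad/s): [2.57, 2.57, 3.14, 3.14, 3.14, 3.14, 3.14].

INTERFACE

Orientations are given as a unit quaternion [x, y, z, w].
In Python, from workcell import ctrl gives the robot as it stands.
- The arm moves only by the tool move_arm, never from a script. Its argument "motion" is a list of rows, each a list of 6 numbers: the shift along the tool's x, y, z in parts of the range, where 1.0 means 800 mm, then the turn, a rotation vector about the tool's x, y, z in fractions of the full range, 1 being 360 degrees. In form: [[tx, ty, tz, ax, ay, az], ...]. A call has exactly 10 rows; each row is the pose to reach, as a shift and turn from the pose commanded when the call began, along the tool's axes at that moment; what a row does not reach only later rows make up. A row lasts 1/10 s, in which the tool goes at most 50 mm and 8.59 degrees, less where a joint would pass 70% of its speed; a pose out of reach is approached as far as the arm can. No shift or turn number may pass 1 either way. A call with a gripper value outside its range is refused whole. "gripper" is the opening, from -1 (shut) to 1 (fully open), set as the call begins (left out, the last holds). The fingers move at their own pace and stop on an object; "newtons" is the grip in N (left out, the last holds). Time passes only in rows, so rows that repeat a pose let the fingers close, or fill a call up. It gives the time, the measured TCP pose, the force, the opening and the grip force at its end, in the units of the state.
- ctrl.get_obs(): the state, without advancing time (a new reading comes with each control period).
- ctrl.get_image(name): name is "scene" or "top" or "wrist"; returns a dict with "color" (384x512x3 uint8, blue, green, red), "z_map" (384x512 float32, m along the optical axis (not along the pixel's ray), 0 where there is no reading), "vertical_fov" (degrees; the focal length in pixels is half the picture's height over the tangent of half this angle, whatever the lens; pixels are square), "cx", "cy" (the principal point, pixels), "R" (3x3) and "t" (3): a world point X has camera coordinates R X + t. Camera axes: x right, y down, z forward; pixel columns grow to the right and rows downward; lengths in m; the calibration is good to about 2 mm. The wrist camera is an equidistant fisheye: a pixel r from the principal point sees the ray r / f radians off the axis. A picture is of the moment at which its call begins.
- ctrl.close_job(): hands the job in; it is judged then, once.
Trained networks look in a picture, given as the dict that the camera call returned (one of the last four; its "shot" number tells which), for a name from the list of things; names that differ only in an ending like _2 or _b are one class to them, and where a whole thing is asked for, a point or a joint stands for the part that bears it (a point fixed in the world has none). Each returns a list of dicts, best first, with "p" (0 to 1); they miss things now and then, are a little off and sometimes report something else, mostly with a low value. They report only what shows in the picture. A call takes as long as a camera call.
- ctrl.boxes_of(picture, query): "rect" ([left, top, width, height] in pixels, round what is visible of it).
- ctrl.cut_out(picture, query): "mask" (384x512 bool, what is visible of it) and "rect" ([left, top, width, height] in pixels, round what is visible of it).
- ctrl.tip_of(picture, query): "xy" ([column, row] in pixels: a listed point, or the origin of a listed thing).
The state is a dict: "time": time; "q": joint angles; "qvel": joint speeds; "tau": joint torques, N m; "ee_pos": TCP position; "orientation": TCP orientation; "force": force on the tool from outside, world axes, zero at the start; "wrist_torque": the same for the moment, N m; "gripper_width": finger opening in m; "finger_force": force on a finger pad.
Only numpy, scipy, OpenCV 4.12 (cv2) and the standard library are available. Lean on these libraries where they do the work, as an engineer would, in place of code of your own. Each camera call takes 0.05 s, during which the arm holds its last target. There are 200 camera calls.

## Working session

There is one attempt and no reset: what is moved stays moved. The work goes in short steps, Python scripts to look and compute and a tool call to move; the robot and the scene stay as the last step left them, time stands still between calls to the robot, and variables do not carry over. Pictures are saved under pics/ and viewed, at most 14 in all, crops included, and the job is handed in when it is done.

Besides the shell and the picture viewer there is one more tool, called after "Request:" in YAML: its name, and indented under it one key for each argument. move_arm: Moves the arm, as the interface text tells. Its arguments: {"type":"object","properties":{"motion":{"type":"array"},"gripper":{"type":"number"},"newtons":{"type":"number"}},"required":["motion"]}

```bash
mkdir -p pics; ls
python3 - <<'E'
from workcell import ctrl
import cv2,numpy as np
o=ctrl.get_obs();print(o['time'],o['ee_pos'],o['orientation'],o['gripper_width'])
ims=[]
for n in ['scene','top']:
    p=ctrl.get_image(n);cv2.imwrite(f'pics/{n}0.png',p['color'])
    print(n,p['vertical_fov'],p['cx'],p['cy'],p['R'],p['t'])
E
```

```text
pics
0.0 [ 0.1440409  -0.63315513  0.24267959] [ 9.93741343e-01  1.11701391e-01 -1.00072231e-04 -9.65216521e-04] 0.09169039733759028
scene 52.3477881029902 262.06633141806844 192.60507827053493 [[-0.72537442 -0.68832798 -0.00604536]
 [-0.32157061  0.3466168  -0.88116351]
 [ 0.60862492 -0.63722946 -0.47277301]] [0.23499355 0.33419695 0.34287841]
top 57.39896786829848 257.2433943433997 191.02469775379544 [[-0.00742923 -0.99977698 -0.01976876]
 [-0.99082336  0.01002794 -0.1347906 ]
 [ 0.13495878  0.01858596 -0.99067688]] [-0.26795864  0.58455153  0.85574661]
```

View pics/scene0.png

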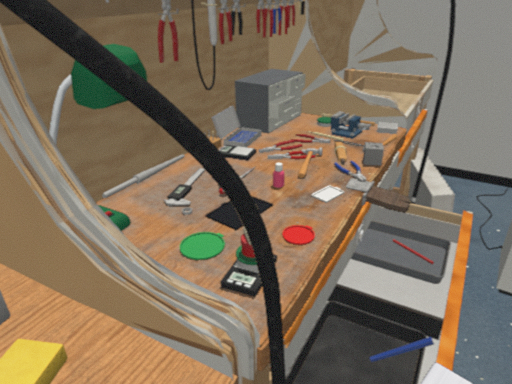

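View pics/top0.png

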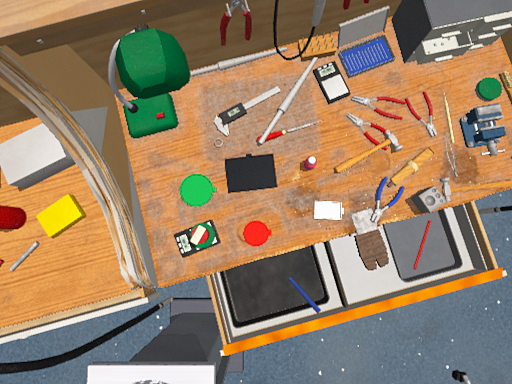

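The scene view shows the pile at (245,262), partly hidden by a black cable. The top view shows the pile at (197,237) and the trays: green (197,190), black (250,173), red (257,233), white (328,210). The bottle is at (310,163) and the ring at (219,144).

```bash
cat > h.py <<'E'
from workcell import ctrl
import numpy as np, cv2
from scipy.spatial.transform import Rotation as Rn
def foc(p): return 192/np.tan(np.radians(p['vertical_fov']/2))
def rays(p,u,v,wrist=False):
    x=(np.asarray(u,float)-p['cx'])/foc(p); y=(np.asarray(v,float)-p['cy'])/foc(p)
    if wrist:
        r=np.hypot(x,y)+1e-9; k=np.tan(r)/r; x,y=x*k,y*k
    return np.stack([x,y,np.ones_like(x)],-1)
def pts(p,mask,wrist=False):
    v,u=np.nonzero(mask&(p['z_map']>0)); c=rays(p,u,v,wrist)*p['z_map'][v,u][:,None]
    return (c-p['t'])@p['R']
def onz(p,u,v,z,wrist=False):
    d=rays(p,u,v,wrist)@p['R']; o=-p['R'].T@p['t']
    return o+d*((z-o[2])/d[...,2])[...,None]
def mask(p,q):
    r=ctrl.cut_out(p,q); return (r[0]['mask'],r[0]['p'],r[0]['rect']) if r else (None,0,None)
def rect_on(p,m,z,wrist=False):
    c=max(cv2.findContours(m.astype(np.uint8),0,cv2.CHAIN_APPROX_NONE)[0],key=cv2.contourArea)[:,0]
    w=onz(p,c[:,0],c[:,1],z,wrist)[:,:2]*1000
    return cv2.minAreaRect(w.astype(np.float32)), cv2.minEnclosingCircle(w.astype(np.float32))
E
python3 - <<'E'
from h import *
Z=dict(white_tray=.005,red_tray=.005,green_tray=.005,black_tray=.005,eraser=.082,pot=.068,tin=.036,scale=.016,bottle=.06,ring=.008)
np.set_printoptions(precision=1,suppress=True)
for cam in ['top','scene']:
    p=ctrl.get_image(cam)
    for q in Z:
        m,s,r=mask(p,q)
        if m is None: print(cam,q,'none');continue
        P=pts(p,m)*1000
        a,c=rect_on(p,m,Z[q])
        print(cam,q,round(s,2),r,'z5,50,95',np.percentile(P[:,2],[5,50,95]),'med',np.median(P,0)[:2],'rect',np.round(np.array(a[0]+a[1]+(a[2],)),1),'circ',np.round(np.array(c[0]+(c[1],)),1))
E
```

```text
top white_tray 0.8 [315.6, 199.5, 26.0, 21.8] z5,50,95 [-0.4  2.7  6.3] med [ 532.4 -457.3] rect [ 532.2 -457.7   75.7   47.    89.5] circ [ 532.4 -455.9   39.7]
top red_tray 0.77 [246.4, 221.7, 25.4, 27.5] z5,50,95 [-0.3  2.3  5.6] med [ 476.4 -269.7] rect [ 475.4 -268.4   60.4   60.4   44.6] circ [ 475.5 -271.6   33.8]
top green_tray 0.78 [184.3, 169.8, 30.9, 39.6] z5,50,95 [-0.5  2.3  5.9] med [ 591.3 -111.2] rect [ 590.6 -111.    86.    85.7   45.3] circ [ 591.3 -113.7   47.5]
top black_tray 0.59 [226.0, 154.1, 52.2, 38.0] z5,50,95 [-0.5  2.5  5.8] med [ 635.7 -253.7] rect [ 638.3 -254.9   99.1  131.4    5.8] circ [ 636.7 -255.3   77.7]
top eraser 0.48 [188.1, 227.7, 15.0, 18.4] z5,50,95 [76.4 80.1 82.4] med [ 471.7 -131.5] rect [ 471.8 -131.9   21.    44.9   60.1] circ [ 472.9 -130.8   23.4]
top pot none
top tin 0.51 [195.1, 223.7, 18.7, 25.1] z5,50,95 [32.9 35.5 38.1] med [ 464.6 -150.8] rect [ 469.7 -145.3   37.1   58.3   82.6] circ [ 471.  -135.    29.2]
top scale 0.94 [176.3, 218.7, 42.3, 39.1] z5,50,95 [ 5.8 15.2 20. ] med [454.3 -96.4] rect [ 463.1 -118.1   67.2  107.1   2
[... 812 characters left out ...]
14.1] rect [ 463.2 -106.8   18.7   71.    56. ] circ [ 460.6 -110.7   35.5]
scene tin 0.51 [237.5, 248.2, 18.6, 20.8] z5,50,95 [23.4 35.9 37.9] med [ 465.2 -107.6] rect [ 469.5 -111.2   29.1   64.4   55.4] circ [ 468.1 -113.2   33.3]
scene scale 0.91 [220.8, 250.4, 58.8, 48.1] z5,50,95 [ 5.2 16.2 18.4] med [448.9 -81.4] rect [448.3 -87.8  71.3  68.7  20.4] circ [448.7 -88.   47.3]
scene bottle 0.82 [271.5, 162.3, 13.4, 25.4] z5,50,95 [ 3.9 30.4 60.4] med [ 648.1 -402. ] rect [ 616.4 -364.8   26.2  131.2   40.7] circ [ 615.2 -365.9   65.7]
scene ring 0.54 [205.7, 197.5, 69.0, 29.7] z5,50,95 [2.1 3.7 6.5] med [ 632.8 -219.5] rect [ 639.5 -205.8   68.2  118.5   60.9] circ [ 628.2 -226.1   59.3]
```

```bash
cat >> h.py <<'E'
def to(x,y,z,yd=None):
    """mm/deg: print shift in tool axes to TCP target; yd = wanted world angle of the tool's y line (mod 180)"""
    o=ctrl.get_obs(); R=Rn.from_quat(o['orientation'])
    s=R.inv().apply(np.array([x,y,z])-1000*o['ee_pos'])
    a=np.zeros(3)
    if yd is not None:
        Y=R.apply([0,1,0]); c=np.degrees(np.arctan2(Y[1],Y[0])); d=(yd-c+90)%180-90; t=np.radians(c+d)
        T=Rn.from_matrix(np.c_[[-np.sin(t),np.cos(t),0],[0,0,0],[0,0,-1]].T) if 0 else Rn.from_matrix(np.array([[-np.sin(t),np.cos(t),0],[np.cos(t),np.sin(t),0],[0,0,-1]]).T)
        if np.linalg.det(T.as_matrix())<0: raise SystemExit
        a=(R.inv()*T).as_rotvec(degrees=True)
    print('shift',np.round(s,1),'turn',np.round(a,1),'t',round(o['time'],2),'q7',np.round(o['q'],2),'tcp',np.round(o['ee_pos']*1000,1))
E
python3 - <<'E'
from h import *
Y=-np.cos(0)
p=ctrl.get_image('top');P=pts(p,np.ones((384,512),bool))
s=P[(P[:,0]>.2)&(P[:,0]<.85)&(P[:,1]>-.65)&(P[:,1]<.25)&(P[:,2]>.05)]
H={}
for q in s:
    k=(int(q[0]*10),int(np.floor(q[1]*10))); H[k]=max(H.get(k,0),q[2])
print({k:round(float(v),2) for k,v in sorted(H.items())})
to(450,-110,260,60)
E
```

```text
{(2, 0): 0.35, (2, 1): 0.37, (3, -1): 0.06, (3, 0): 0.06, (4, -2): 0.08, (4, -1): 0.06, (4, 0): 0.08, (5, 0): 0.14, (5, 1): 0.14, (6, -5): 0.06, (6, 0): 0.29, (6, 1): 0.29, (6, 2): 0.07, (7, -2): 0.48, (7, -1): 0.48, (7, 0): 0.48, (7, 1): 0.44, (7, 2): 0.07, (8, -4): 0.43, (8, -3): 0.43, (8, -2): 0.47, (8, -1): 0.44, (8, 0): 0.29, (8, 1): 0.33}
shift [ 414.3 -442.8  -16.3] turn [-0.  -0.  42.8] t 1.25 q7 [ 1.61  0.5  -0.43  1.55  0.22  1.14 -0.21] tcp [ 144.3 -633.8  243.7]
```

Units first: shifts go in shares of 800 mm and turns go in shares of 360 degrees. So -221 mm / 800 = -0.2763, 208 mm / 800 = 0.26, 22 degrees / 360 = 0.0611.

Request:
move_arm:
  motion:
    - [0.025,-0.0275,-0.0025,0,0,0.0083]
    - [0.0513,-0.055,-0.0038,0,0,0.0139]
    - [0.0775,-0.0825,-0.0063,0,0,0.0222]
    - [0.1038,-0.11,-0.0075,0,0,0.0278]
    - [0.13,-0.1375,-0.01,0,0,0.0333]
    - [0.1563,-0.165,-0.0113,0,0,0.0389]
    - [0.1825,-0.1925,-0.0138,0,0,0.0444]
    - [0.2088,-0.22,-0.015,0,0,0.05]
    - [0.235,-0.25,-0.0175,0,0,0.0556]
    - [0.26,-0.2763,-0.02,0,0,0.0611]
  gripper: 0

```text
time: 2.25
ee_pos: [0.2987, -0.3707, 0.26]
orientation: [0.997, -0.08, 0.0, 0.0]
force: [0.1, 0.8, -0.4]
gripper_width: 0.0462
finger_force: 0.0
```

```bash
python3 -c "
from h import *
to(450,-110,260,60)"
```

```text
shift [ 1.075e+02 -2.816e+02 -1.000e-01] turn [ 0.  -0.  20.8] t 2.25 q7 [ 1.31  0.17 -0.52  1.95  0.1   1.04 -0.99] tcp [ 298.7 -370.7  260. ]
```

Scaled: -281.6 mm / 800 = -0.352, -245 mm / 800 = -0.3063, 20.8 degrees / 360 = 0.0578.

Request:
move_arm:
  motion:
    - [0.0163,-0.0438,0,0,0,0.0083]
    - [0.0325,-0.0875,0,0,0,0.0167]
    - [0.05,-0.1313,0,0,0,0.025]
    - [0.0675,-0.175,0,0,0,0.0333]
    - [0.085,-0.2188,0,0,0,0.0417]
    - [0.1013,-0.2625,0,0,0,0.05]
    - [0.1175,-0.3063,0,0,0,0.0578]
    - [0.1344,-0.352,0,0,0,0.0578]
    - [0.1344,-0.352,0,0,0,0.0578]
    - [0.1344,-0.352,0,0,0,0.0578]

```text
time: 3.25
ee_pos: [0.4494, -0.1104, 0.2599]
orientation: [0.966, -0.257, 0.0, 0.0]
force: [-0.7, -0.2, -0.8]
gripper_width: 0.046
finger_force: 0.0
```

```bash
cat > look.py <<'E'
from h import *
import sys
Z=dict(eraser=.080,pot=.066,tin=.036,scale=.016,white_tray=.005,red_tray=.005,green_tray=.005,black_tray=.005)
p=ctrl.get_image('wrist');cv2.imwrite(f'pics/{sys.argv[1]}.png',cv2.resize(p['color'],None,fx=1.4,fy=1.4))
np.set_printoptions(precision=1,suppress=True)
for q in sys.argv[2:]:
    z=Z.get(q.split('=')[0]) if '=' not in q else float(q.split('=')[1]); q=q.split('=')[0]
    m,s,r=mask(p,q)
    if m is None: print(q,'none');continue
    P=pts(p,m,True)*1000; a,c=rect_on(p,m,z,True)
    print(q,round(s,2),np.round(r),'z5,50,95',np.percentile(P[:,2],[5,50,95]),'med',np.median(P,0)[:2],'rect',np.round(np.array(a[0]+a[1]+(a[2],)),1),'circ',np.round(np.array(c[0]+(c[1],)),1))
E
python3 look.py w1 eraser pot tin scale green_tray red_tray
```

```text
eraser none
pot 0.69 [248. 133.  38.  24.] z5,50,95 [65.  66.6 78.1] med [ 472.3 -133.3] rect [ 464.8 -143.2   11.3   32.3   56.9] circ [ 466.7 -140.3   16.2]
tin 0.85 [246. 117.  44.  51.] z5,50,95 [34.  35.4 36.9] med [ 482.4 -139.4] rect [ 472.7 -130.7   60.7   57.6   60.4] circ [ 471.8 -130.9   31.7]
scale none
green_tray 0.71 [175.  38.  62.  64.] z5,50,95 [0.9 2.4 5.3] med [ 591.  -108.7] rect [ 591.  -107.9   87.2   88.    41.9] circ [ 591.3 -111.2   47.6]
red_tray 0.84 [331.  65.  45.  49.] z5,50,95 [0.7 2.3 5.3] med [ 476.3 -265.9] rect [ 476.3 -265.3   65.5   64.3   51. ] circ [ 477.  -268.5   36.3]
```

View pics/w1.png

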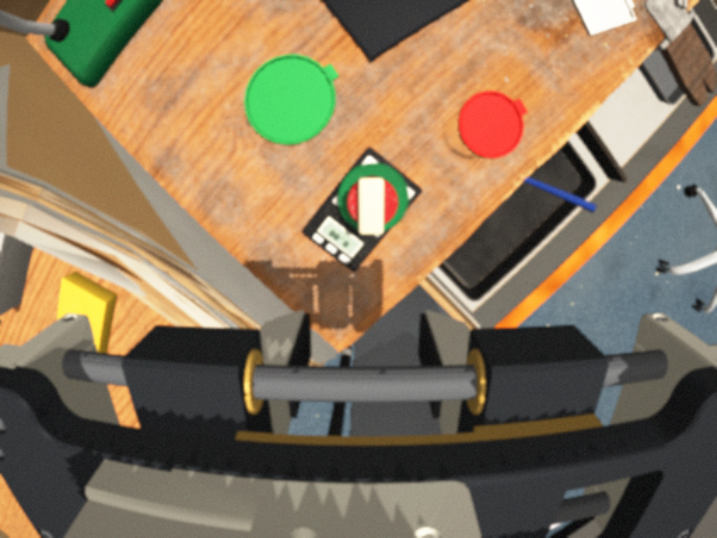

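The wrist view shows the cream block at (370,206), on the red pot, green tin and scale. The green tray is at (290,98) and the red tray at (491,124). The network missed the block, so I segment it by height.

```bash
cat > hs.py <<'E'
from h import *
import sys
# slab segmentation: x y r zlo zhi zplane cam
x,y,r,lo,hi,zp=[float(a) for a in sys.argv[1:7]]; cams=sys.argv[7:]
for cam in cams:
    w=cam=='wrist'; p=ctrl.get_image(cam)
    P=pts(p,np.ones((384,512),bool),w)*1000; v,u=np.nonzero(p['z_map']>0)
    k=(np.hypot(P[:,0]-x,P[:,1]-y)<r)&(P[:,2]>lo)&(P[:,2]<hi)
    m=np.zeros((384,512),bool);m[v[k],u[k]]=1
    if k.sum()<10: print(cam,'few');continue
    a,c=rect_on(p,m,zp/1000,w)
    print(cam,k.sum(),'z',np.percentile(P[k,2],[5,50,95]).round(1),'mean',P[k].mean(0).round(1),'rect',np.round(np.array(a[0]+a[1]+(a[2],)),1),'circ',np.round(np.array(c[0]+(c[1],)),1))
E
python3 hs.py 472 -132 45 73 100 80 wrist top
python3 hs.py 472 -132 45 58 72 66 wrist top
python3 hs.py 472 -132 60 28 45 36 wrist top
python3 hs.py 463 -118 85 9 24 16 wrist top
python3 -c "
from h import *
to(472,-132,120,60)"
```

```text
wrist 761 z [78.  80.3 81.5] mean [ 472.3 -128.8   80.1] rect [ 472.1 -128.7   19.8   44.3   60. ] circ [ 472.5 -128.3   23.4]
top 138 z [77.2 80.4 82.5] mean [ 474.2 -132.6   80.1] rect [ 474.5 -132.7   20.4   38.6   60.6] circ [ 473.  -134.7   20.4]
wrist 404 z [64.8 66.5 67.7] mean [ 472.1 -132.1   66.3] rect [ 465.7 -143.6   10.3   35.7   60.5] circ [ 467.9 -139.7   17.9]
top 96 z [62.6 66.  69. ] mean [ 470.1 -137.7   66.1] rect [ 467.9 -145.4   15.4   38.7   67.2] circ [ 470.7 -138.7   19.3]
wrist 859 z [34.1 35.5 36.8] mean [ 476.9 -134.1   35.5] rect [ 472.4 -130.7   60.8   58.8   59.3] circ [ 471.4 -130.9   31.5]
top 229 z [32.4 35.4 38.3] mean [ 471.9 -141.3   35.4] rect [ 472.6 -135.    62.8   57.3   42.4] circ [ 471.  -133.1   31.6]
wrist 1841 z [13.4 15.2 17.1] mean [460.  -99.3  15.3] rect [ 464.2 -114.3   65.9  104.    21.3] circ [ 464.3 -114.2   59.7]
top 223 z [12.1 15.  18.3] mean [ 474.8 -129.1   15.1] rect [ 473.1 -140.8   65.6   53.4   21.1] circ [ 473.1 -142.2   39. ]
shift [ 30.2   6.5 139.8] turn [-0. -0.  0.] t 4.0 q7 [ 0.86  0.17 -0.74  1.98  0.13  1.04 -2.03] tcp [ 449.1 -111.3  259.8]
```

```bash
python3 -c "
from h import *
to(472.4,-130.3,115,60)"
```

```text
shift [ 29.7   4.8 144.8] turn [-0. -0.  0.] t 4.0 q7 [ 0.86  0.17 -0.74  1.98  0.13  1.04 -2.03] tcp [ 449.1 -111.3  259.8]
```

Scaled: 145 mm / 800 = 0.1813, 120 mm / 800 = 0.15.

Request:
move_arm:
  motion:
    - [0.005,0.0013,0.025,0,0,0]
    - [0.0113,0.0025,0.05,0,0,0]
    - [0.0175,0.0038,0.075,0,0,0]
    - [0.0225,0.005,0.1,0,0,0]
    - [0.0288,0.0063,0.125,0,0,0]
    - [0.0338,0.0063,0.15,0,0,0]
    - [0.0371,0.0063,0.1688,0,0,0]
    - [0.0371,0.0063,0.1813,0,0,0]
    - [0.0371,0.0063,0.1813,0,0,0]
    - [0.0371,0.0063,0.1813,0,0,0]

```text
time: 5.0
ee_pos: [0.4725, -0.1302, 0.1151]
orientation: [0.966, -0.258, 0.0, -0.0]
force: [-0.3, 0.6, 0.1]
gripper_width: 0.0461
finger_force: 0.0
```

```bash
python3 hs.py 472 -130 35 73 92 80 wrist top; python3 look.py w2; python3 -c "
from h import *
to(472.4,-130.3,86,60)"
```

```text
wrist 1984 z [77.9 80.4 81.4] mean [ 473.7 -129.6   80.1] rect [ 473.  -128.9   19.8   46.5   61. ] circ [ 472.8 -129.3   24.2]
top 11 z [78.5 80.5 81.9] mean [ 467.4 -136.2   80.2] rect [ 469.1 -136.9    3.2   14.7   63.8] circ [ 469.3 -136.4    7.4]
shift [-0.6  0.  29.6] turn [-0.  -0.1  0. ] t 5.15 q7 [ 0.74  0.44 -0.63  2.04  0.37  0.77 -2.21] tcp [ 472.9 -130.6  115.6]
```

View pics/w2.png

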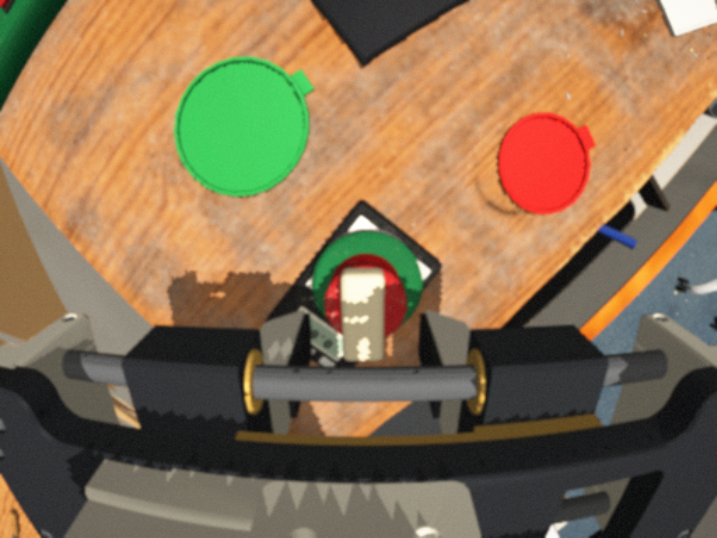

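The block (363,310) is centred between the jaws. I'll descend and grip it.

Request:
move_arm:
  motion:
    - [0,0,0.0063,0,0,0]
    - [0,0,0.015,0,0,0]
    - [0,0,0.0238,0,0,0]
    - [0,0,0.0313,0,0,0]
    - [0,0,0.0363,0,0,0]
    - [0,0,0.0363,0,0,0]
    - [0,0,0.0363,0,0,0]
    - [0,0,0.0363,0,0,0]
    - [0,0,0.0363,0,0,0]
    - [0,0,0.0363,0,0,0]

```text
time: 6.15
ee_pos: [0.4725, -0.1305, 0.086]
orientation: [0.966, -0.259, 0.0, 0.0]
force: [0.0, 0.5, 0.5]
gripper_width: 0.046
finger_force: 0.0
```

Request:
move_arm:
  motion:
    - [0,0,0,0,0,0]
    - [0,0,0,0,0,0]
    - [0,0,0,0,0,0]
    - [0,0,0,0,0,0]
    - [0,0,0,0,0,0]
    - [0,0,0,0,0,0]
    - [0,0,0,0,0,0]
    - [0,0,0,0,0,0]
    - [0,0,0,0,0,0]
    - [0,0,0,0,0,0]
  gripper: -1
  newtons: 8

```text
time: 7.15
ee_pos: [0.4723, -0.1305, 0.0858]
orientation: [0.966, -0.259, 0.0, 0.0]
force: [-0.8, 0.3, 1.0]
gripper_width: 0.0201
finger_force: 8.0
```

```bash
python3 -c "
from h import *
to(472.4,-130.3,160,60)
to(532,-300,160,0)
to(532,-457,160,0)"
```

```text
shift [ -0.   -0.2 -74.2] turn [ 0. -0.  0.] t 7.15 q7 [ 0.71  0.49 -0.6   2.06  0.42  0.71 -2.25] tcp [ 472.3 -130.5   85.8]
shift [136.4 117.  -74.2] turn [-0. -0. 60.] t 7.15 q7 [ 0.71  0.49 -0.6   2.06  0.42  0.71 -2.25] tcp [ 472.3 -130.5   85.8]
shift [214.9 253.  -74.2] turn [-0. -0. 60.] t 7.15 q7 [ 0.71  0.49 -0.6   2.06  0.42  0.71 -2.25] tcp [ 472.3 -130.5   85.8]
```

Scaled: 126 mm / 800 = 0.1575, 107 mm / 800 = 0.1338, -52 degrees / 360 = -0.1444.

Request:
move_arm:
  motion:
    - [0,0,-0.0125,0,0,0]
    - [0,0,-0.035,0,0,0]
    - [0,0,-0.0625,0,0,0]
    - [0,0,-0.0875,0,0,-0.0111]
    - [0.015,0.0175,-0.0938,0,0,-0.0333]
    - [0.0375,0.0438,-0.0938,0,0,-0.0556]
    - [0.0613,0.0725,-0.0938,0,0,-0.0778]
    - [0.085,0.1,-0.0938,0,0,-0.1]
    - [0.1088,0.1275,-0.0938,0,0,-0.1222]
    - [0.1338,0.1575,-0.0938,0,0,-0.1444]

```text
time: 8.15
ee_pos: [0.5022, -0.294, 0.1615]
orientation: [0.981, 0.194, 0.0, 0.0]
force: [1.0, -0.4, -0.5]
gripper_width: 0.0197
finger_force: 8.0
```

```bash
python3 -c "
from h import *
to(532,-457,120,-1)"; python3 hs.py 472 -131 35 58 92 66 top; python3 hs.py 472 -131 45 27 45 36 top
```

```text
shift [-34.5 162.   41.6] turn [  0.   -0.  -66.6] t 8.15 q7 [ 1.09  0.57 -0.8   1.79  0.49  0.99 -1.09] tcp [ 502.2 -294.   161.5]
top 235 z [63.5 66.5 69. ] mean [ 472.2 -133.1   66.4] rect [ 471.9 -132.6   41.5   38.6   89.6] circ [ 472.2 -132.9   21.1]
top 264 z [32.8 35.5 38.2] mean [ 469.8 -138.2   35.5] rect [ 471.1 -133.3   62.4   60.6    0.5] circ [ 471.  -133.1   31.6]
```

Scaled: 162 mm / 800 = 0.2025, 144 mm / 800 = 0.18, -66.6 degrees / 360 = -0.185.

Request:
move_arm:
  motion:
    - [-0.0038,0.0188,0,0,0,-0.0194]
    - [-0.0075,0.04,0.005,0,0,-0.0389]
    - [-0.0125,0.0625,0.0113,0,0,-0.0611]
    - [-0.0175,0.085,0.0175,0,0,-0.0833]
    - [-0.0225,0.11,0.025,0,0,-0.1056]
    - [-0.0275,0.1325,0.0325,0,0,-0.1278]
    - [-0.0325,0.1563,0.04,0,0,-0.1472]
    - [-0.0375,0.18,0.0475,0,0,-0.1667]
    - [-0.0431,0.2025,0.0513,0,0,-0.185]
    - [-0.0431,0.2025,0.0513,0,0,-0.185]

```text
time: 9.25
ee_pos: [0.5297, -0.4588, 0.119]
orientation: [0.717, 0.697, -0.0, -0.0]
force: [-0.7, -0.1, 0.7]
gripper_width: 0.0199
finger_force: 8.0
```

```bash
python3 look.py w3 white_tray red_tray black_tray; python3 -c "
from h import *
to(532,-457,60,-1)"
```

```text
white_tray none
red_tray 0.63 [161.   0.  60.  25.] z5,50,95 [1.  2.6 5.6] med [ 474.2 -291.2] rect [ 472.  -295.7   23.5   55.4   82.5] circ [ 473.6 -284.    27.7]
black_tray 0.71 [326.   1.  99.  40.] z5,50,95 [1.  2.4 5.3] med [ 637.1 -300.4] rect [ 639.1 -300.9   94.6   37.7    7.8] circ [ 638.8 -298.5   50. ]
shift [-2.8  0.7 60.4] turn [ 0.  -0.  -0.4] t 9.45 q7 [ 1.25  0.89 -0.95  1.49  0.76  1.16  0.13] tcp [ 531.3 -454.2  120.4]
```

View pics/w3.png

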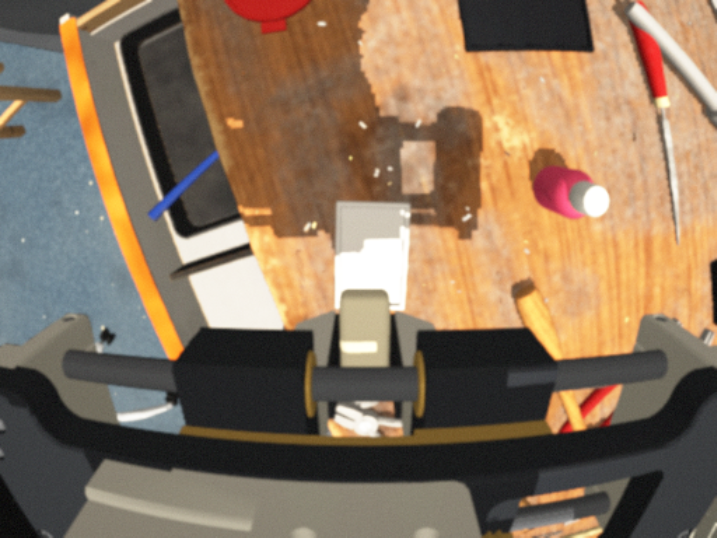

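The block (364,320) is held over the white tray, whose far edge shows from (336,202) to (410,204). I compute the tray position from those corners and compare it with the top view.

Run:
```python
from h import *
p=ctrl.get_image('wrist')
for a in [(336,202),(410,204),(335,300),(408,300)]:
    print(a,(onz(p,a[0]/1.4,a[1]/1.4,.005,True)*1000).round(1))
P=pts(p,np.ones((384,512),bool),True)*1000;v,u=np.nonzero(p['z_map']>0)
k=(abs(P[:,0]-531)<14)&(abs(P[:,1]+457)<40)&(P[:,2]>50)&(P[:,2]<116)
y=P[k];print('block',k.sum(),y.min(0).round(1),y.max(0).round(1),np.percentile(y[:,2],[5,50]))
t=ctrl.get_image('top')
g=cv2.cvtColor(t['color'],6)
to(532,-455,60,-1);to(532,-455,60,-1)
```

```text
(336, 202) [ 515.  -412.2    5. ]
(410, 204) [ 561.1 -414.5    5. ]
(335, 300) [ 511.6 -477.4    5. ]
(408, 300) [ 560.1 -478.6    5. ]
block 2029 [ 517.2 -463.6  102.2] [ 545.  -432.3  116. ] [107.1893654  114.73580157]
shift [-0.3  0.7 60.5] turn [ 0.   0.  -0.3] t 9.55 q7 [ 1.25  0.89 -0.95  1.49  0.76  1.16  0.14] tcp [ 531.3 -454.7  120.5]
shift [-0.3  0.7 60.5] turn [ 0.   0.  -0.3] t 9.55 q7 [ 1.25  0.89 -0.95  1.49  0.76  1.16  0.14] tcp [ 531.3 -454.7  120.5]
```

Scaled: 90 mm / 800 = 0.1125, 1.7 mm / 800 = 0.0021.

Request:
move_arm:
  motion:
    - [0,0.0006,0.015,0,0,0]
    - [0,0.0013,0.035,0,0,0]
    - [0,0.0021,0.055,0,0,0]
    - [0,0.0021,0.0725,0,0,0]
    - [0,0.0021,0.0875,0,0,0]
    - [0,0.0021,0.1,0,0,0]
    - [0,0.0021,0.1088,0,0,0]
    - [0,0.0021,0.1125,0,0,0]
    - [0,0.0021,0.1125,0,0,0]
    - [0,0.0021,0.1125,0,0,0]

```text
time: 10.55
ee_pos: [0.5329, -0.4564, 0.0303]
orientation: [0.716, 0.699, 0.0, 0.0]
force: [-0.5, 0.5, -0.2]
gripper_width: 0.0198
finger_force: 8.0
```

```bash
python3 look.py w4; python3 -c "
from h import *
to(533,-455,22.8,-1)"
```

```text
shift [ 1.5 -0.   7.7] turn [ 0.1  0.  -0.4] t 10.6 q7 [ 1.21  0.99 -0.88  1.52  0.85  1.04  0.09] tcp [ 533.  -456.5   30.5]
```

View pics/w4.png

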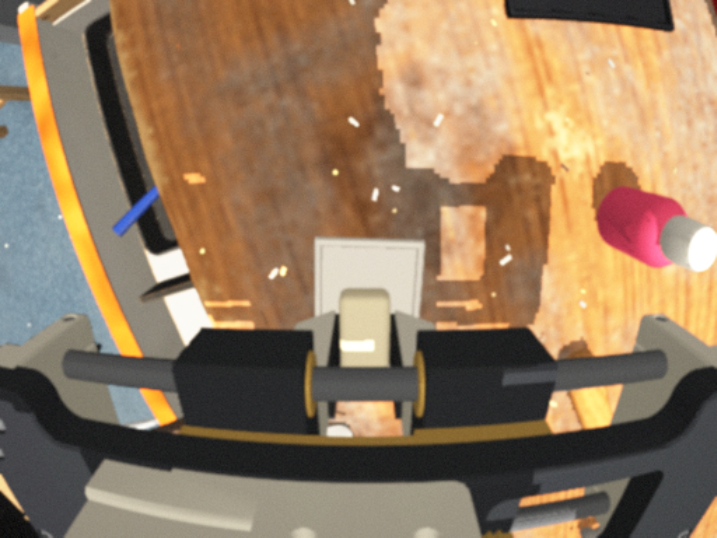

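The block (364,290) is about 2 mm left of the tray's middle (370,240). I'll correct that while lowering.

Scaled: 7.5 mm / 800 = 0.0094, 7 mm / 800 = 0.0088.

Request:
move_arm:
  motion:
    - [0.0006,0.0006,0.0013,0,0,0]
    - [0.0013,0.0013,0.0025,0,0,0]
    - [0.0013,0.0019,0.0038,0,0,0]
    - [0.0013,0.0025,0.005,0,0,0]
    - [0.0013,0.0025,0.0063,0,0,0]
    - [0.0013,0.0025,0.0075,0,0,0]
    - [0.0013,0.0025,0.0088,0,0,0]
    - [0.0013,0.0025,0.0094,0,0,0]
    - [0.0013,0.0025,0.0094,0,0,0]
    - [0.0013,0.0025,0.0094,0,0,0]

```text
time: 11.6
ee_pos: [0.5346, -0.4553, 0.0223]
orientation: [0.716, 0.699, 0.0, 0.0]
force: [0.0, -0.4, -0.3]
gripper_width: 0.02
finger_force: 8.0
```

Scaled: -100 mm / 800 = -0.125, -70 mm / 800 = -0.0875.

Request:
move_arm:
  motion:
    - [0,0,0,0,0,0]
    - [0,0,0,0,0,0]
    - [0,0,0,0,0,0]
    - [0,0,0,0,0,0]
    - [0,0,-0.005,0,0,0]
    - [0,0,-0.0125,0,0,0]
    - [0,0,-0.0313,0,0,0]
    - [0,0,-0.0563,0,0,0]
    - [0,0,-0.0875,0,0,0]
    - [0,0,-0.125,0,0,0]
  gripper: -0.25

```text
time: 12.6
ee_pos: [0.5346, -0.4551, 0.1244]
orientation: [0.715, 0.699, 0.0, 0.0]
force: [1.4, -0.3, 0.5]
gripper_width: 0.0341
finger_force: 0.0
```

```bash
python3 hs.py 533 -455 32 10 30 16 wrist top; python3 -c "
from h import *
p=ctrl.get_image('top')
m,s,r=mask(p,'white_tray');print(s,r,rect_on(p,m,.005) if m is not None else 0)
print(np.round(1000*ctrl.get_obs()['ee_pos'],1))
to(472,-131.5,150,45)
to(472,-131.5,150,-45)
"
```

```text
wrist 1082 z [14.1 15.8 17. ] mean [ 535.  -454.8   15.7] rect [ 534.7 -455.    45.3   19.2   89.3] circ [ 535.1 -455.    23.9]
top 65 z [12.6 15.7 18.4] mean [ 536.3 -447.4   15.8] rect [ 535.2 -447.    21.    18.1   89.5] circ [ 535.2 -447.    13.8]
0.63 [317.1, 200.4, 10.7, 18.5] (((533.8510131835938, -439.7566833496094), (39.0906867980957, 44.674259185791016), 88.32803344726562), ((534.9353637695312, -439.7899475097656), 27.186288833618164))
[ 535.5 -455.8  125. ]
shift [322.6 -71.2 -26. ] turn [  0.1   0.2 -46.4] t 12.8 q7 [ 1.24  0.89 -0.95  1.48  0.76  1.16  0.14] tcp [ 535.5 -455.8  125. ]
shift [322.6 -71.2 -26. ] turn [ 0.2  0.1 43.6] t 12.8 q7 [ 1.24  0.89 -0.95  1.48  0.76  1.16  0.14] tcp [ 535.5 -455.8  125. ]
```

Scaled: 280 mm / 800 = 0.35, 130 mm / 800 = 0.1625.

Request:
move_arm:
  motion:
    - [0.025,-0.005,-0.0125,0,0,0]
    - [0.0688,-0.015,-0.025,0,0,0]
    - [0.115,-0.025,-0.0325,0,0,0]
    - [0.1625,-0.035,-0.0325,0,0,0]
    - [0.21,-0.0463,-0.0325,0,0,0]
    - [0.2575,-0.0563,-0.0325,0,0,0]
    - [0.305,-0.0675,-0.0325,0,0,0]
    - [0.35,-0.0775,-0.0325,0,0,0]
    - [0.35,-0.0825,-0.0325,0,0,0]
    - [0.35,-0.0825,-0.0325,0,0,0]
  gripper: 1

```text
time: 13.8
ee_pos: [0.4744, -0.1732, 0.148]
orientation: [0.715, 0.699, -0.001, -0.0]
force: [0.6, -0.1, -0.2]
gripper_width: 0.092
finger_force: 0.0
```

```bash
python3 hs.py 472 -131 35 58 75 66 wrist top;  python3 hs.py 472 -132 50 28 45 36 wrist; python3 hs.py 463 -118 85 9 24 16 wrist; python3 look.py w5 red_tray green_tray scale black_tray; python3 -c "
from h import *
print(np.round(1000*ctrl.get_obs()['ee_pos'],1))
to(472,-130.8,90)
"
```

```text
wrist 2301 z [65.3 66.6 67.6] mean [ 472.6 -129.1   66.5] rect [ 472.5 -129.6   40.9   40.4   88.7] circ [ 472.5 -129.4   20.8]
top few
wrist 1785 z [34.3 35.5 36.7] mean [ 470.  -124.7   35.5] rect [ 470.9 -130.4   61.4   61.9   43.9] circ [ 471.  -130.2   31.7]
wrist 3737 z [13.6 15.4 17.1] mean [455.8 -92.   15.4] rect [456.1 -94.7  65.5  64.1  20.8] circ [456.8 -95.6  44.8]
red_tray 0.55 [233. 231.  62.  59.] z5,50,95 [1.  2.3 5.6] med [ 475.6 -252.6] rect [ 475.8 -248.6   37.1   66.3   88.5] circ [ 475.4 -262.7   33.2]
green_tray 0.57 [331.  72.  77.  89.] z5,50,95 [1.1 2.4 5.2] med [ 589.4 -108.2] rect [ 590.7 -107.9   88.6   88.9   46.9] circ [ 590.  -111.7   47.8]
scale 0.9 [193.  61. 104. 124.] z5,50,95 [13.7 15.4 17.1] med [453.8 -87.7] rect [455.1 -92.6  66.2  59.4  20.4] circ [456.1 -93.2  42.6]
black_tray 0.89 [360. 184.  76.  66.] z5,50,95 [1.  2.4 5.4] med [ 627.9 -212.6] rect [ 631.  -222.1   94.5   74.6    6.5] circ [ 631.1 -214.5   54.6]
[ 475.3 -174.1  148.1]
shift [43.2 -4.4 58.1] turn [0. 0. 0.] t 14.25 q7 [ 1.16  0.6  -1.1   1.98  0.65  0.98 -0.29] tcp [ 475.3 -174.1  148.1]
```

View pics/w5.png

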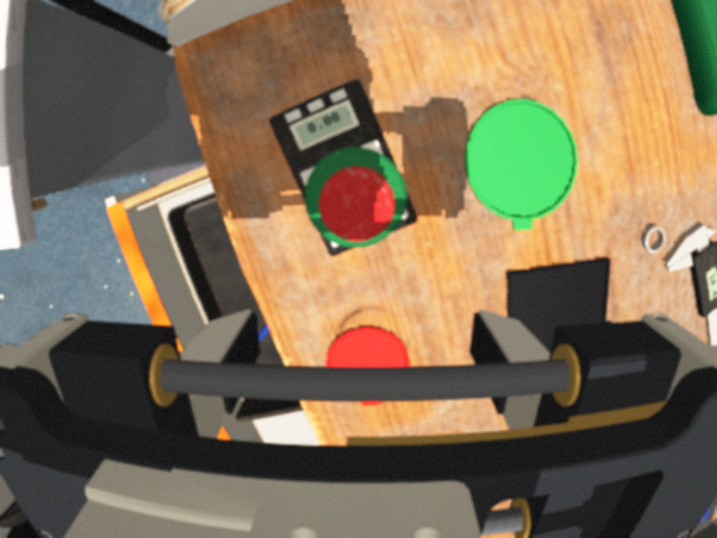

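The red pot is at (355,203), on the tin, which sits towards one end of the scale. I'll move over it and down.

Scaled: 90 mm / 800 = 0.1125, 43.7 mm / 800 = 0.0546.

Request:
move_arm:
  motion:
    - [0.015,-0.0013,0.0063,0,0,0]
    - [0.0338,-0.0025,0.015,0,0,0]
    - [0.0475,-0.0033,0.03,0,0,0]
    - [0.0546,-0.0033,0.05,0,0,0]
    - [0.0546,-0.0033,0.07,0,0,0]
    - [0.0546,-0.0033,0.0875,0,0,0]
    - [0.0546,-0.0033,0.1025,0,0,0]
    - [0.0546,-0.0033,0.1125,0,0,0]
    - [0.0546,-0.0033,0.1125,0,0,0]
    - [0.0546,-0.0033,0.1125,0,0,0]

```text
time: 15.25
ee_pos: [0.4739, -0.1299, 0.0584]
orientation: [0.716, 0.699, 0.0, -0.0]
force: [0.3, -0.5, 0.4]
gripper_width: 0.0914
finger_force: 0.0
```

Request:
move_arm:
  motion:
    - [0,0,0,0,0,0]
    - [0,0,0,0,0,0]
    - [0,0,0,0,0,0]
    - [0,0,0,0,0,0]
    - [0,0,0,0,0,0]
    - [0,0,0,0,0,0]
    - [0,0,0,0,0,0]
    - [0,0,0,0,0,0]
    - [0,0,0,0,0,0]
    - [0,0,0,0,0,0]
  gripper: -0.3
  newtons: 8

```text
time: 16.25
ee_pos: [0.4737, -0.13, 0.0582]
orientation: [0.716, 0.699, -0.0, 0.0]
force: [-0.2, -0.7, 0.3]
gripper_width: 0.0406
finger_force: 8.0
```

```bash
python3 -c "
from h import *
to(476,-267.5,100)
"
```

```text
shift [-137.4    5.6  -41.8] turn [0. 0. 0.] t 16.25 q7 [ 0.97  0.7  -0.96  2.06  0.81  0.82 -0.5 ] tcp [ 473.7 -130.    58.2]
```

Scaled: -137 mm / 800 = -0.1713, -130 mm / 800 = -0.1625.

Request:
move_arm:
  motion:
    - [0,0,-0.0075,0,0,0]
    - [0,0,-0.0225,0,0,0]
    - [-0.0038,0,-0.04,0,0,0]
    - [-0.0188,0.0013,-0.0525,0,0,0]
    - [-0.0475,0.0025,-0.055,0,0,0]
    - [-0.08,0.0038,-0.055,0,0,0]
    - [-0.1125,0.0038,-0.055,0,0,0]
    - [-0.1413,0.0038,-0.055,0,0,0]
    - [-0.1625,0.0038,-0.055,0,0,0]
    - [-0.1713,0.0038,-0.055,0,0,0]
  newtons: 12

```text
time: 17.25
ee_pos: [0.4734, -0.2698, 0.1033]
orientation: [0.717, 0.697, -0.0, 0.001]
force: [-0.4, -0.4, 0.5]
gripper_width: 0.041
finger_force: 12.0
```

```bash
python3 look.py w6 red_tray; python3 hs.py 471 -131 50 28 45 36 wrist top; python3 -c "
from h import *
to(476,-267.5,24.5)
"
```

```text
red_tray none
wrist 4845 z [34.3 35.6 36.8] mean [ 470.9 -136.5   35.5] rect [ 470.8 -138.5   47.5   61.9   87.8] circ [ 471.2 -131.3   31.5]
top 352 z [32.9 35.4 37.9] mean [ 470.4 -125.1   35.3] rect [ 469.9 -123.3   62.6   41.4    6.8] circ [ 471.2 -133.1   31.4]
shift [-1.4  2.3 78.3] turn [0. 0. 0.] t 17.45 q7 [ 1.22  0.71 -1.01  1.92  0.74  0.95 -0.17] tcp [ 473.6 -266.1  102.8]
```

View pics/w6.png

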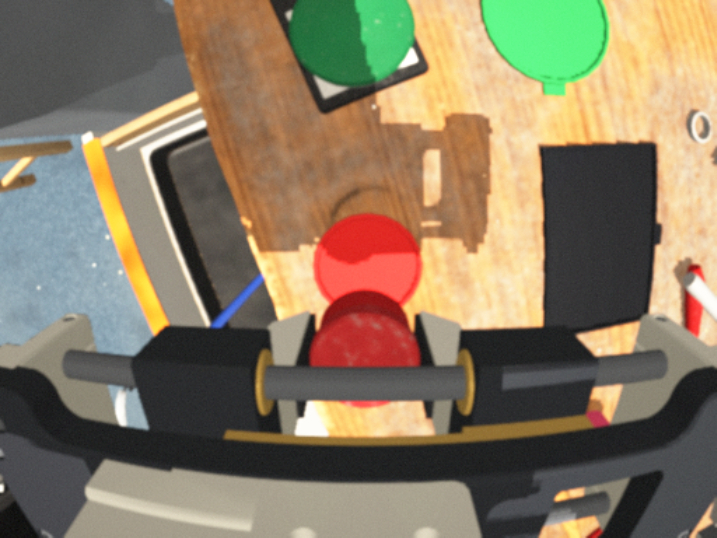

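The pot (365,350) is held. The red tray ahead spans columns 314–421. I fit its centre with the arm settled.

Run:
```python
from h import *
p=ctrl.get_image('wrist')
P=pts(p,np.ones((384,512),bool),True)*1000; v,u=np.nonzero(p['z_map']>0); c=p['color'][v,u].astype(int)
k=(np.hypot(P[:,0]-476,P[:,1]+267)<45)&(P[:,2]<12)&(c[:,2]>150)&(c[:,1]<70)&(c[:,0]<70)
w=P[k]
# outer boundary: max radius points per x column on the +y side
X=[];
for x in np.arange(445,508,3):
    s=w[abs(w[:,0]-x)<1.5]
    if len(s)>3: X.append((x,s[:,1].max()))
X=np.array(X)
from scipy.optimize import least_squares
f=least_squares(lambda q:np.hypot(X[:,0]-q[0],X[:,1]-q[1])-33.5,[476,-267],loss='soft_l1')
print(len(X),w[:,0].min(),w[:,0].max(),f.x,abs(f.fun).max())
to(f.x[0],f.x[1],24.5)
```

```text
21 445.22021930555474 506.21451795744076 [ 475.84483935 -265.86553621] 2.6216332329504617
shift [-0.1  2.2 78.2] turn [0. 0. 0.] t 17.5 q7 [ 1.22  0.71 -1.01  1.92  0.74  0.95 -0.17] tcp [ 473.7 -265.7  102.7]
```

Scaled: 78 mm / 800 = 0.0975, 2.2 mm / 800 = 0.0028.

Request:
move_arm:
  motion:
    - [0,0.0013,0.01,0,0,0]
    - [-0.0013,0.0028,0.025,0,0,0]
    - [-0.0013,0.0028,0.0425,0,0,0]
    - [-0.0013,0.0028,0.06,0,0,0]
    - [-0.0013,0.0028,0.0738,0,0,0]
    - [-0.0013,0.0028,0.0838,0,0,0]
    - [-0.0013,0.0028,0.09,0,0,0]
    - [-0.0013,0.0028,0.0938,0,0,0]
    - [-0.0013,0.0028,0.0963,0,0,0]
    - [-0.0013,0.0028,0.0975,0,0,0]

```text
time: 18.5
ee_pos: [0.4758, -0.2682, 0.0244]
orientation: [0.716, 0.699, 0.0, 0.0]
force: [-0.4, -0.5, 0.3]
gripper_width: 0.0407
finger_force: 12.0
```

Request:
move_arm:
  motion:
    - [0,0,0,0,0,0]
    - [0,0,0,0,0,0]
    - [0,0,0,0,0,0]
    - [0,0,0,0,0,0]
    - [0,0,0,0,0,0]
    - [0,0,0,0,0,0]
    - [0,0,0,0,0,0]
    - [0,0,0,0,0,0]
    - [0,0,0,0,0,0]
    - [0,0,0,0,0,0]

```text
time: 19.5
ee_pos: [0.4756, -0.2681, 0.0243]
orientation: [0.716, 0.699, 0.0, 0.0]
force: [0.1, 0.1, 0.1]
gripper_width: 0.0412
finger_force: 12.0
```

Scaled: 0.6 mm / 800 = 0.0008.

Request:
move_arm:
  motion:
    - [0,0,0.0008,0,0,0]
    - [0,0,0.0008,0,0,0]
    - [0,0,0.0008,0,0,0]
    - [0,0,0.0008,0,0,0]
    - [0,0,0.0008,0,0,0]
    - [0,0,0.0008,0,0,0]
    - [0,0,0.0008,0,0,0]
    - [0,0,0.0008,0,0,0]
    - [0,0,0.0008,0,0,0]
    - [0,0,0.0008,0,0,0]
  gripper: 0.3

```text
time: 20.5
ee_pos: [0.4756, -0.2681, 0.0236]
orientation: [0.716, 0.699, 0.0, 0.0]
force: [-0.7, -0.2, -0.4]
gripper_width: 0.0599
finger_force: 0.0
```

Scaled: -120 mm / 800 = -0.15, -115 mm / 800 = -0.1438.

Request:
move_arm:
  motion:
    - [0,0,-0.0063,0,0,0]
    - [0,0,-0.0188,0,0,0]
    - [0,0,-0.0375,0,0,0]
    - [0,0,-0.0625,0,0,0]
    - [0,0,-0.0938,0,0,0]
    - [0,0,-0.125,0,0,0]
    - [0,0,-0.1438,0,0,0]
    - [0,0,-0.15,0,0,0]
    - [0,0,-0.15,0,0,0]
    - [0,0,-0.15,0,0,0]

```text
time: 21.5
ee_pos: [0.4749, -0.2681, 0.1429]
orientation: [0.716, 0.698, -0.0, -0.0]
force: [0.1, -0.7, -0.5]
gripper_width: 0.0597
finger_force: 0.0
```

```bash
python3 hs.py 476 -267 32 25 45 32 wrist top; python3 hs.py 471 -131 50 28 45 36 wrist top; python3 hs.py 463 -118 85 9 24 16 wrist; python3 -c "
from h import *
to(471.2,-131,100,-69)
"
```

```text
wrist 1671 z [31.  32.5 33.6] mean [ 476.1 -266.5   32.4] rect [ 476.2 -266.8   41.8   40.2   88.6] circ [ 476.  -266.9   21.3]
top few
wrist 4255 z [34.3 35.6 36.8] mean [ 471.1 -131.3   35.5] rect [ 471.3 -131.6   61.7   62.6   88. ] circ [ 471.2 -130.9   31.7]
top 243 z [33.  35.6 38.2] mean [ 468.8 -119.5   35.5] rect [ 468.1 -117.8   61.7   30.4    9.4] circ [ 469.9 -128.3   31. ]
wrist 1673 z [13.  15.  17.1] mean [ 458.9 -132.4   15.1] rect [ 465.9 -120.5   65.7   92.1   21.5] circ [ 465.3 -120.    55.3]
shift [136.6  -7.3  43. ] turn [-0.1 -0.  67.6] t 21.75 q7 [ 1.26  0.66 -1.06  1.89  0.68  1.01 -0.13] tcp [ 475.3 -267.8  142.9]
```

Request:
move_arm:
  motion:
    - [0.01,0,0,0,0,0]
    - [0.0313,-0.0013,0,0,0,0]
    - [0.0563,-0.0025,0,0,0,0]
    - [0.0813,-0.0038,0,0,0,0]
    - [0.1063,-0.0056,0,0,0,0]
    - [0.1313,-0.0075,0,0,0,0]
    - [0.1525,-0.0088,0.005,0,0,0]
    - [0.1663,-0.0091,0.0188,0,0,0]
    - [0.1708,-0.0091,0.0375,0,0,0]
    - [0.1708,-0.0091,0.0538,0,0,0]
  gripper: 1

```text
time: 22.75
ee_pos: [0.4712, -0.1301, 0.0997]
orientation: [0.715, 0.699, -0.0, -0.0]
force: [0.7, -0.8, -0.4]
gripper_width: 0.0919
finger_force: 0.0
```

```bash
python3 hs.py 471 -131 50 28 45 36 wrist; python3 -c "
from h import *
to(471.2,-131,41)
"
```

```text
wrist 5279 z [34.4 35.5 36.6] mean [ 471.  -128.4   35.5] rect [ 470.9 -129.2   62.6   62.    88.8] circ [ 470.8 -129.6   31.8]
shift [-0.2  1.5 56.8] turn [0. 0. 0.] t 22.8 q7 [ 1.03  0.64 -1.03  2.05  0.72  0.88 -0.44] tcp [ 469.9 -130.8   97.8]
```

Scaled: 57 mm / 800 = 0.0713, 52 mm / 800 = 0.065.

Request:
move_arm:
  motion:
    - [0,0.0006,0.0088,0,0,0]
    - [0,0.0009,0.02,0,0,0]
    - [0,0.0009,0.0325,0,0,0]
    - [0,0.0009,0.045,0,0,0]
    - [0,0.0009,0.0563,0,0,0]
    - [0,0.0009,0.065,0,0,0]
    - [0,0.0009,0.0713,0,0,0]
    - [0,0.0009,0.0713,0,0,0]
    - [0,0.0009,0.0713,0,0,0]
    - [0,0.0009,0.0713,0,0,0]

```text
time: 23.8
ee_pos: [0.4726, -0.1314, 0.044]
orientation: [0.716, 0.699, 0.0, 0.0]
force: [-0.2, -0.3, -0.0]
gripper_width: 0.0919
finger_force: 0.0
```

Request:
move_arm:
  motion:
    - [0,0,0,0,0,0]
    - [0,0,0,0,0,0]
    - [0,0,0,0,0,0]
    - [0,0,0,0,0,0]
    - [0,0,0,0,0,0]
    - [0,0,0,0,0,0]
    - [0,0,0,0,0,0]
    - [0,0,0,0,0,0]
    - [0,0,0,0,0,0]
    - [0,0,0,0,0,0]
  gripper: 0.1
  newtons: 12

```text
time: 24.8
ee_pos: [0.4723, -0.1314, 0.0437]
orientation: [0.716, 0.699, -0.0, 0.0]
force: [-1.0, -0.8, 2.6]
gripper_width: 0.0628
finger_force: 12.0
```

```bash
python3 -c "
from h import *
to(590.5,-110,90)
"
```

```text
shift [ 24.3 117.7 -46.3] turn [0. 0. 0.] t 24.8 q7 [ 0.95  0.72 -0.93  2.07  0.83  0.79 -0.52] tcp [ 472.3 -131.4   43.7]
```

Scaled: -55 mm / 800 = -0.0688, -50 mm / 800 = -0.0625.

Request:
move_arm:
  motion:
    - [0,0,-0.0025,0,0,0]
    - [0,0,-0.0063,0,0,0]
    - [0,0,-0.0125,0,0,0]
    - [0,0,-0.0225,0,0,0]
    - [0,0,-0.035,0,0,0]
    - [0,0,-0.05,0,0,0]
    - [0,0,-0.0625,0,0,0]
    - [0,0,-0.0688,0,0,0]
    - [0,0,-0.0688,0,0,0]
    - [0,0,-0.0688,0,0,0]
  newtons: 15

```text
time: 25.8
ee_pos: [0.4721, -0.1316, 0.0986]
orientation: [0.716, 0.698, -0.0, 0.0]
force: [-0.6, -0.9, -0.4]
gripper_width: 0.0625
finger_force: 15.0
```

```bash
python3 look.py w7 green_tray; python3 hs.py 463 -118 85 9 24 16 wrist top;  python3 -c "
from h import *
p=ctrl.get_image('top');P=pts(p,np.ones((384,512),bool))
for lo,hi in((.03,.12),(.12,.2),(.2,.3),(.3,.55)):
  s=P[(P[:,0]>.5)&(P[:,0]<1)&(P[:,1]>-.25)&(P[:,1]<.25)&(P[:,2]>lo)&(P[:,2]<hi)]
  print(lo,len(s),s.min(0).round(2),s.max(0).round(2)) if len(s) else 0
to(590.5,-110,90)
"
```

```text
green_tray 0.66 [349. 117.  85. 104.] z5,50,95 [1.1 2.4 5.3] med [ 588.9 -107.5] rect [ 590.6 -107.7   87.8   89.4   52. ] circ [ 590.6 -111.3   48.1]
wrist 6605 z [13.9 15.6 17.5] mean [458.2 -92.5  15.6] rect [ 461.6 -107.5   65.4   92.8   21.5] circ [ 462.3 -107.8   55.5]
top 189 z [12.6 15.6 18.9] mean [ 471.7 -157.3   15.7] rect [ 474.7 -159.1   35.5   71.7   88.4] circ [ 475.  -146.7   36.2]
0.03 4944 [ 0.5  -0.25  0.03] [0.98 0.25 0.12]
0.12 5612 [ 0.5  -0.25  0.12] [0.98 0.13 0.2 ]
0.2 5118 [ 0.5  -0.25  0.2 ] [0.98 0.15 0.3 ]
0.3 14837 [ 0.5  -0.25  0.3 ] [0.86 0.15 0.49]
shift [ 24.1 117.9   8.2] turn [0. 0. 0.] t 26.05 q7 [ 1.03  0.64 -1.03  2.05  0.72  0.87 -0.44] tcp [ 472.  -131.3   98.3]
```

View pics/w7.png

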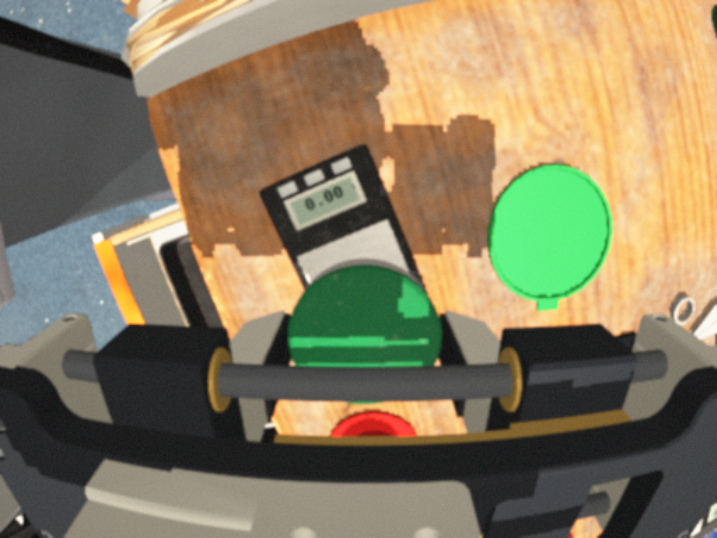

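The tin (365,330) is held level and the scale lies free. The green tray is at (550,232), centred at about (590.6,-108).

Scaled: 118 mm / 800 = 0.1475, 25.6 mm / 800 = 0.032.

Request:
move_arm:
  motion:
    - [0.0025,0.01,0,0,0,0]
    - [0.0063,0.03,0,0,0,0]
    - [0.0125,0.055,0,0,0,0]
    - [0.0175,0.08,0,0,0,0]
    - [0.0225,0.105,0,0,0,0]
    - [0.0275,0.1275,0,0,0,0]
    - [0.0313,0.1425,0.0038,0,0,0]
    - [0.032,0.1475,0.0125,0,0,0]
    - [0.032,0.1475,0.025,0,0,0]
    - [0.032,0.1475,0.0375,0,0,0]

```text
time: 27.05
ee_pos: [0.5898, -0.1088, 0.0672]
orientation: [0.716, 0.699, -0.001, -0.0]
force: [-0.0, -0.4, -0.3]
gripper_width: 0.0628
finger_force: 15.0
```

```bash
python3 -c "
from h import *
p=ctrl.get_image('top');m,s,r=mask(p,'green_tray')
to(590.6,-108,29.2)
"
```

```text
shift [ 1.1  2.2 37.1] turn [0. 0. 0.] t 27.15 q7 [ 0.79  0.82 -0.92  1.79  0.79  0.96 -0.49] tcp [ 588.5 -109.1   66.3]
```

Scaled: 37.5 mm / 800 = 0.0469, 37 mm / 800 = 0.0463.

Request:
move_arm:
  motion:
    - [0.0006,0.0013,0.0075,0,0,0]
    - [0.0006,0.0013,0.0163,0,0,0]
    - [0.0006,0.0013,0.025,0,0,0]
    - [0.0006,0.0013,0.0325,0,0,0]
    - [0.0006,0.0013,0.0388,0,0,0]
    - [0.0006,0.0013,0.0425,0,0,0]
    - [0.0006,0.0013,0.045,0,0,0]
    - [0.0006,0.0013,0.0463,0,0,0]
    - [0.0006,0.0013,0.0469,0,0,0]
    - [0.0006,0.0013,0.0469,0,0,0]

```text
time: 28.15
ee_pos: [0.592, -0.1082, 0.0313]
orientation: [0.716, 0.699, 0.0, 0.0]
force: [0.2, 0.1, 0.1]
gripper_width: 0.0623
finger_force: 15.0
```

Scaled: 0.5 mm / 800 = 0.0006.

Request:
move_arm:
  motion:
    - [0,0,0.0006,0,0,0]
    - [0,0,0.0006,0,0,0]
    - [0,0,0.0006,0,0,0]
    - [0,0,0.0006,0,0,0]
    - [0,0,0.0006,0,0,0]
    - [0,0,0.0006,0,0,0]
    - [0,0,0.0006,0,0,0]
    - [0,0,0.0006,0,0,0]
    - [0,0,0.0006,0,0,0]
    - [0,0,0.0006,0,0,0]

```text
time: 29.15
ee_pos: [0.5919, -0.1081, 0.0306]
orientation: [0.716, 0.699, 0.0, 0.0]
force: [-0.4, -0.6, -1.4]
gripper_width: 0.0625
finger_force: 15.0
```

Scaled: 1.5 mm / 800 = 0.0019, 1.2 mm / 800 = 0.0015.

Request:
move_arm:
  motion:
    - [0,0,0.0004,0,0,0]
    - [0,0,0.0008,0,0,0]
    - [0,0,0.0011,0,0,0]
    - [0,0,0.0015,0,0,0]
    - [0,0,0.0019,0,0,0]
    - [0,0,0.0019,0,0,0]
    - [0,0,0.0019,0,0,0]
    - [0,0,0.0019,0,0,0]
    - [0,0,0.0019,0,0,0]
    - [0,0,0.0019,0,0,0]

```text
time: 30.15
ee_pos: [0.5919, -0.1081, 0.0291]
orientation: [0.716, 0.699, 0.0, 0.0]
force: [-1.2, 0.4, -0.9]
gripper_width: 0.0623
finger_force: 15.0
```

Scaled: -38 mm / 800 = -0.0475, -22 mm / 800 = -0.0275.

Request:
move_arm:
  motion:
    - [0,0,0,0,0,0]
    - [0,0,0,0,0,0]
    - [0,0,0,0,0,0]
    - [0,0,0,0,0,0]
    - [0,0,0,0,0,0]
    - [0,0,0,0,0,0]
    - [0,0,-0.0038,0,0,0]
    - [0,0,-0.0125,0,0,0]
    - [0,0,-0.0275,0,0,0]
    - [0,0,-0.0475,0,0,0]
  gripper: 0.8

```text
time: 31.15
ee_pos: [0.5917, -0.108, 0.0681]
orientation: [0.715, 0.699, -0.0, -0.0]
force: [1.3, 0.2, 0.1]
gripper_width: 0.0828
finger_force: 0.0
```

```bash
python3 -c "
from h import *
to(470,-150,150,21)
to(470,-150,150,20-0)
"
```

```text
shift [ -44.9 -120.7  -81.9] turn [ -0.   -0.  -22.4] t 31.15 q7 [ 0.79  0.82 -0.92  1.78  0.79  0.96 -0.49] tcp [ 591.7 -108.    68.1]
shift [ -44.9 -120.7  -81.9] turn [ -0.   -0.  -21.4] t 31.15 q7 [ 0.79  0.82 -0.92  1.78  0.79  0.96 -0.49] tcp [ 591.7 -108.    68.1]
```

Scaled: -121 mm / 800 = -0.1513, -115 mm / 800 = -0.1438, -22.4 degrees / 360 = -0.0622.

Request:
move_arm:
  motion:
    - [-0.0013,0,-0.0225,0,0,0]
    - [-0.0038,-0.01,-0.05,0,0,-0.0056]
    - [-0.01,-0.03,-0.0775,0,0,-0.0139]
    - [-0.02,-0.055,-0.0975,0,0,-0.025]
    - [-0.0325,-0.08,-0.1025,0,0,-0.0361]
    - [-0.045,-0.105,-0.1025,0,0,-0.0472]
    - [-0.0575,-0.1275,-0.1025,0,0,-0.0556]
    - [-0.0688,-0.1438,-0.1025,0,0,-0.0611]
    - [-0.075,-0.1513,-0.1025,0,0,-0.0622]
    - [-0.075,-0.1513,-0.1025,0,0,-0.0622]
  gripper: 1

```text
time: 32.15
ee_pos: [0.4692, -0.1664, 0.1499]
orientation: [0.567, 0.824, -0.0, 0.001]
force: [0.6, -0.0, 0.2]
gripper_width: 0.0917
finger_force: 0.0
```

Request:
move_arm:
  motion:
    - [0,0,0,0,0,0]
    - [0,0,0,0,0,0]
    - [0,0,0,0,0,0]
    - [0,0,0,0,0,0]
    - [0,0,0,0,0,0]
    - [0,0,0,0,0,0]
    - [0,0,0,0,0,0]
    - [0,0,0,0,0,0]
    - [0,0,0,0,0,0]
    - [0,0,0,0,0,0]

```text
time: 33.15
ee_pos: [0.4694, -0.1652, 0.1491]
orientation: [0.566, 0.824, -0.0, -0.0]
force: [-0.4, -0.1, -0.6]
gripper_width: 0.0918
finger_force: 0.0
```

```bash
python3 hs.py 463 -118 70 9 24 16 wrist; python3 hs.py 591 -108 40 14 30 21 wrist top; python3 look.py w8 scale green_tray black_tray; python3 -c "
from h import *
to(464,-115,100,21.3)
"
```

```text
wrist 7624 z [14.  16.1 17.8] mean [ 462.5 -112.2   16. ] rect [ 463.1 -113.    65.6  103.2   21.1] circ [ 463.1 -113.3   59.6]
wrist 2647 z [19.3 20.6 21.8] mean [ 589.8 -106.7   20.6] rect [ 590.9 -107.2   63.5   62.6   23.5] circ [ 590.4 -106.7   32.5]
top 167 z [17.8 20.1 22.8] mean [ 609.  -109.1   20.3] rect [ 608.  -111.3   58.5   30.4   86.4] circ [ 597.9 -110.7   29.7]
scale none
green_tray 0.9 [346. 132.  76.  82.] z5,50,95 [1.2 2.7 5.9] med [ 572.  -111.4] rect [ 590.7 -107.9   88.6   88.7   54.7] circ [ 589.8 -111.3   47.7]
black_tray 0.72 [313. 247.  80.  65.] z5,50,95 [1.2 2.4 5.2] med [ 612.3 -269.2] rect [ 614.7 -265.2   58.4   38.3   19.3] circ [ 616.8 -271.1   30.6]
shift [48.8 12.9 49.2] turn [ 0.   0.  -0.3] t 33.5 q7 [ 1.2   0.64 -1.19  2.    0.71  1.01  0.03] tcp [ 469.5 -165.2  149.2]
```

View pics/w8.png

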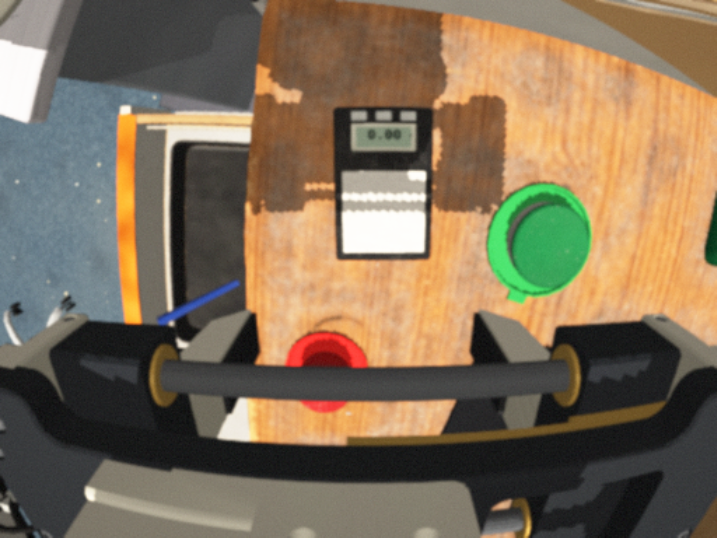

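The scale is alone and square to the jaws at (385,183). The tin sits in the green tray at (550,240) and the pot in the red tray. Next I grasp the scale.

Scaled: 100 mm / 800 = 0.125, 12.7 mm / 800 = 0.0159.

Request:
move_arm:
  motion:
    - [0.01,0.0025,0.01,0,0,0]
    - [0.0275,0.0075,0.025,0,0,0]
    - [0.045,0.0113,0.0425,0,0,0]
    - [0.0575,0.015,0.06,0,0,0]
    - [0.0625,0.0159,0.0775,0,0,0]
    - [0.0625,0.0159,0.095,0,0,0]
    - [0.0625,0.0159,0.11,0,0,0]
    - [0.0625,0.0159,0.1213,0,0,0]
    - [0.0625,0.0159,0.125,0,0,0]
    - [0.0625,0.0159,0.125,0,0,0]

```text
time: 34.5
ee_pos: [0.4633, -0.1141, 0.0487]
orientation: [0.566, 0.824, 0.0, -0.0]
force: [0.5, -0.4, 1.3]
gripper_width: 0.0918
finger_force: 0.0
```

```bash
python3 -c "
from h import *
to(463.2,-114,22,21.1)
"
```

```text
shift [ 0.2 -0.  26.7] turn [-0.  -0.  -0.1] t 34.5 q7 [ 0.99  0.74 -1.02  2.09  0.89  0.83 -0.21] tcp [ 463.3 -114.1   48.7]
```

Scaled: 27 mm / 800 = 0.0338, 25 mm / 800 = 0.0313.

Request:
move_arm:
  motion:
    - [0,0,0.0063,0,0,0]
    - [0,0,0.0138,0,0,0]
    - [0,0,0.0213,0,0,0]
    - [0,0,0.0275,0,0,0]
    - [0,0,0.0313,0,0,0]
    - [0,0,0.0338,0,0,0]
    - [0,0,0.0338,0,0,0]
    - [0,0,0.0338,0,0,0]
    - [0,0,0.0338,0,0,0]
    - [0,0,0.0338,0,0,0]

```text
time: 35.5
ee_pos: [0.4635, -0.1141, 0.0223]
orientation: [0.566, 0.824, 0.0, 0.0]
force: [0.4, -0.0, -0.0]
gripper_width: 0.0917
finger_force: 0.0
```

Request:
move_arm:
  motion:
    - [0,0,0,0,0,0]
    - [0,0,0,0,0,0]
    - [0,0,0,0,0,0]
    - [0,0,0,0,0,0]
    - [0,0,0,0,0,0]
    - [0,0,0,0,0,0]
    - [0,0,0,0,0,0]
    - [0,0,0,0,0,0]
    - [0,0,0,0,0,0]
    - [0,0,0,0,0,0]
  gripper: 0.2
  newtons: 25

```text
time: 36.5
ee_pos: [0.4634, -0.114, 0.0222]
orientation: [0.566, 0.824, -0.0, 0.0]
force: [-0.2, -0.6, 0.8]
gripper_width: 0.0656
finger_force: 25.0
```

Scaled: -70 mm / 800 = -0.0875, -62 mm / 800 = -0.0775.

Request:
move_arm:
  motion:
    - [0,0,-0.0025,0,0,0]
    - [0,0,-0.0063,0,0,0]
    - [0,0,-0.0125,0,0,0]
    - [0,0,-0.0225,0,0,0]
    - [0,0,-0.035,0,0,0]
    - [0,0,-0.05,0,0,0]
    - [0,0,-0.065,0,0,0]
    - [0,0,-0.0775,0,0,0]
    - [0,0,-0.0875,0,0,0]
    - [0,0,-0.0875,0,0,0]

```text
time: 37.5
ee_pos: [0.4641, -0.1142, 0.0933]
orientation: [0.566, 0.824, 0.0, 0.001]
force: [-0.8, 0.1, -0.9]
gripper_width: 0.0657
finger_force: 25.0
```

```bash
python3 look.py w9 scale black_tray; python3 -c "
from h import *
to(637,-254,92,96)
"
```

```text
scale 0.94 [198. 152. 125. 161.] z5,50,95 [85.  87.  88.7] med [458.9 -95.8] rect [ 466.3 -117.9   96.5   95.2   21.2] circ [ 467.1 -120.    64.7]
black_tray none
shift [-192.9  112.2   -0.2] turn [ -0.  -0. -75.] t 37.65 q7 [ 1.05  0.68 -1.1   2.08  0.8   0.89 -0.14] tcp [ 463.1 -114.1   91.9]
```

View pics/w9.png

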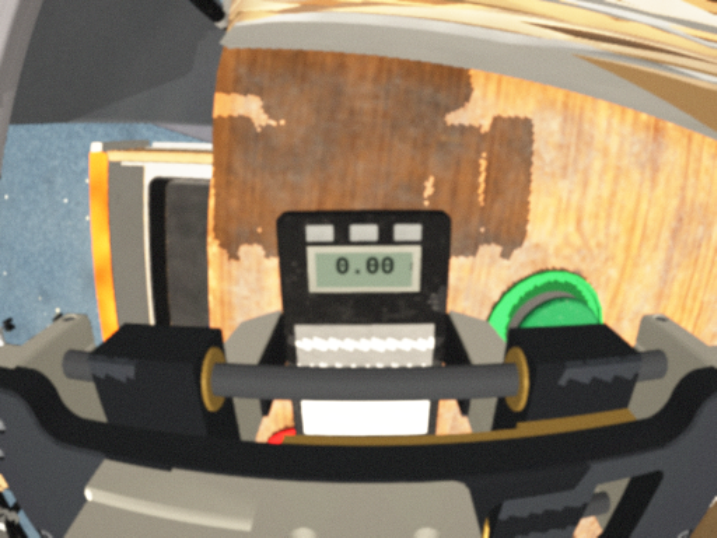

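```bash
python3 -c "
from h import *
p=ctrl.get_image('top');P=pts(p,np.ones((384,512),bool));v,u=np.nonzero(p['z_map']>0);c=p['color'][v,u].astype(int)
g=(c[:,1]>c[:,2]+30)&(c[:,1]>c[:,0]+25)&(P[:,2]>.12)
print(g.sum(),np.percentile(P[g],[1,50,99],axis=0).round(3))
b=(P[:,0]>.68)&(P[:,0]<.8)&(P[:,1]<-.15)&(P[:,1]>-.35)&(P[:,2]>.04)
print(b.sum(),P[b].min(0) if b.sum() else 0,P[b].max(0) if b.sum() else 0)
to(600,-215,95,6)
"
```

```text
3556 [[ 0.731 -0.144  0.277]
 [ 0.774 -0.094  0.35 ]
 [ 0.832 -0.027  0.36 ]]
0 0 0
shift [-143.4   91.7   -3.4] turn [-0. -0. 15.] t 37.7 q7 [ 1.05  0.68 -1.1   2.08  0.8   0.89 -0.14] tcp [ 463.  -114.1   91.7]
```

Scaled: -235 mm / 800 = -0.2938, -228 mm / 800 = -0.285, 15.2 degrees / 360 = 0.0422.

Request:
move_arm:
  motion:
    - [-0.0125,0.005,-0.0025,0,0,0.0028]
    - [-0.04,0.0163,-0.0063,0,0,0.0056]
    - [-0.075,0.03,-0.01,0,0,0.0111]
    - [-0.1125,0.045,-0.01,0,0,0.0167]
    - [-0.15,0.06,-0.01,0,0,0.0222]
    - [-0.1875,0.075,-0.01,0,0,0.0278]
    - [-0.225,0.0888,-0.01,0,0,0.0333]
    - [-0.26,0.1025,-0.01,0,0,0.0389]
    - [-0.285,0.1125,-0.01,0,0,0.0417]
    - [-0.2938,0.1163,-0.01,0,0,0.0422]

```text
time: 38.7
ee_pos: [0.6354, -0.303, 0.0991]
orientation: [0.672, 0.741, -0.0, 0.0]
force: [-0.0, 0.5, -2.1]
gripper_width: 0.0657
finger_force: 25.0
```

Request:
move_arm:
  motion:
    - [0,0,0,0,0,0]
    - [0,0,0,0,0,0]
    - [0,0,0,0,0,0]
    - [0,0,0,0,0,0]
    - [0,0,0,0,0,0]
    - [0,0,0,0,0,0]
    - [0,0,0,0,0,0]
    - [0,0,0,0,0,0]
    - [0,0,0,0,0,0]
    - [0,0,0,0,0,0]

```text
time: 39.7
ee_pos: [0.6345, -0.3, 0.1001]
orientation: [0.67, 0.742, 0.0, 0.0]
force: [-0.7, 0.4, -2.8]
gripper_width: 0.0656
finger_force: 25.0
```

```bash
python3 look.py w10 black_tray scale=.093; python3 hs.py 635 -300 85 75 105 95 wrist; python3 -c "
from h import *
to(635.5,-252.5,60,6)
"
```

```text
black_tray 0.81 [206.  58. 128. 102.] z5,50,95 [1.  2.3 5. ] med [ 632.8 -223.7] rect [ 635.5 -225.    99.9   77.1    6.1] circ [ 635.  -223.3   60.3]
scale 0.93 [195. 151. 126. 164.] z5,50,95 [91.5 93.7 95.4] med [ 633.1 -280.1] rect [ 632.4 -277.4   65.8   65.6    6. ] circ [ 632.4 -278.7   43.9]
wrist 16864 z [91.5 93.7 95.7] mean [ 633.2 -285.2   93.7] rect [ 632.8 -276.5  105.1   63.6    5.8] circ [ 634.2 -289.2   52.7]
shift [47.1  5.8 40.1] turn [ 0.   0.  -0.2] t 39.9 q7 [ 0.98  0.92 -0.94  1.5   0.79  1.13 -0.02] tcp [ 634.5 -299.9  100.1]
```

View pics/w10.png

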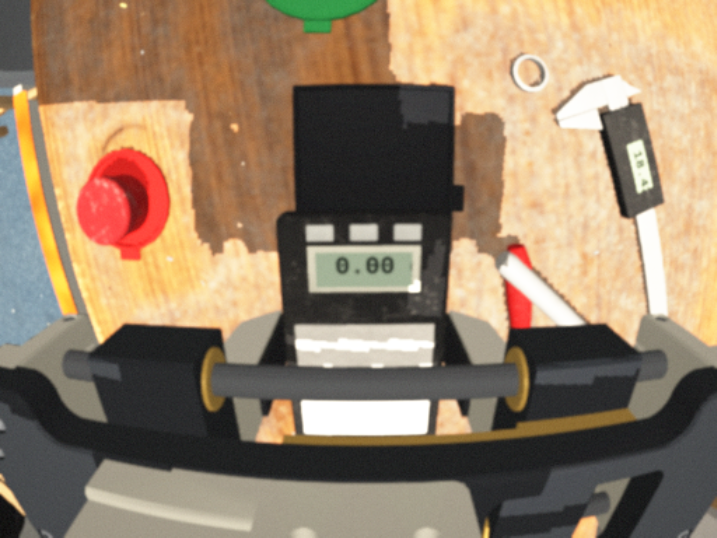

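Run:
```python
from h import *
p=ctrl.get_image('wrist')
for a,z in [((294,87),.005),((454,86),.005),((297,210),.005),((452,185),.005),((279,213),.093),((448,213),.093)]:
    print(a,(onz(p,a[0]/1.4,a[1]/1.4,z,True)*1000).round(1))
A=onz(p,294/1.4,87/1.4,.005,True);B=onz(p,454/1.4,86/1.4,.005,True)
d=(B-A)[:2];n=np.linalg.norm(d);d/=n;e=np.array([-d[1],d[0]])
c=((A+B)[:2]/2-e*.0655)*1000
print('width',n*1000,'ang',np.degrees(np.arctan2(d[1],d[0])),'centre',c)
to(*c,28,np.degrees(np.arctan2(d[1],d[0])))
```

```text
(294, 87) [ 584.3 -193.4    5. ]
(454, 86) [ 673.7 -183.1    5. ]
(297, 210) [ 592. -264.    5.]
(452, 185) [ 679.4 -240.1    5. ]
(279, 213) [ 598.2 -249.8   93. ]
(448, 213) [ 659.7 -243.5   93. ]
width 89.97996892674361 ang 6.607031697575665 centre [ 636.51680421 -253.30409961]
shift [46.2  6.7 72.1] turn [ 0.  -0.  -0.8] t 39.95 q7 [ 0.98  0.92 -0.94  1.5   0.79  1.13 -0.02] tcp [ 634.5 -300.   100.1]
```

Scaled: 60 mm / 800 = 0.075, 46.5 mm / 800 = 0.0581.

Request:
move_arm:
  motion:
    - [0.0125,0.0013,0,0,0,0]
    - [0.0313,0.0038,0,0,0,0]
    - [0.0475,0.0063,0.0025,0,0,0]
    - [0.0575,0.0079,0.0125,0,0,0]
    - [0.0581,0.0079,0.0275,0,0,0]
    - [0.0581,0.0079,0.0425,0,0,0]
    - [0.0581,0.0079,0.0563,0,0,0]
    - [0.0581,0.0079,0.0663,0,0,0]
    - [0.0581,0.0079,0.0725,0,0,0]
    - [0.0581,0.0079,0.075,0,0,0]

```text
time: 40.95
ee_pos: [0.6357, -0.2533, 0.0392]
orientation: [0.67, 0.742, -0.0, -0.0]
force: [0.2, 1.2, -1.9]
gripper_width: 0.0657
finger_force: 25.0
```

Request:
move_arm:
  motion:
    - [0,0,0,0,0,0]
    - [0,0,0,0,0,0]
    - [0,0,0,0,0,0]
    - [0,0,0,0,0,0]
    - [0,0,0,0,0,0]
    - [0,0,0,0,0,0]
    - [0,0,0,0,0,0]
    - [0,0,0,0,0,0]
    - [0,0,0,0,0,0]
    - [0,0,0,0,0,0]

```text
time: 41.95
ee_pos: [0.6361, -0.253, 0.0401]
orientation: [0.67, 0.742, 0.0, -0.0]
force: [-0.4, 0.2, -1.8]
gripper_width: 0.0651
finger_force: 25.0
```

```bash
python3 look.py w11; python3 -c "
from h import *
to(636.2,-253.2,24.4,6.2)
"
```

```text
shift [-0.2  0.1 15.7] turn [ 0.  -0.  -0.4] t 42.0 q7 [ 0.91  0.96 -0.9   1.56  0.84  1.04 -0.13] tcp [ 636.1 -253.1   40.1]
```

View pics/w11.png

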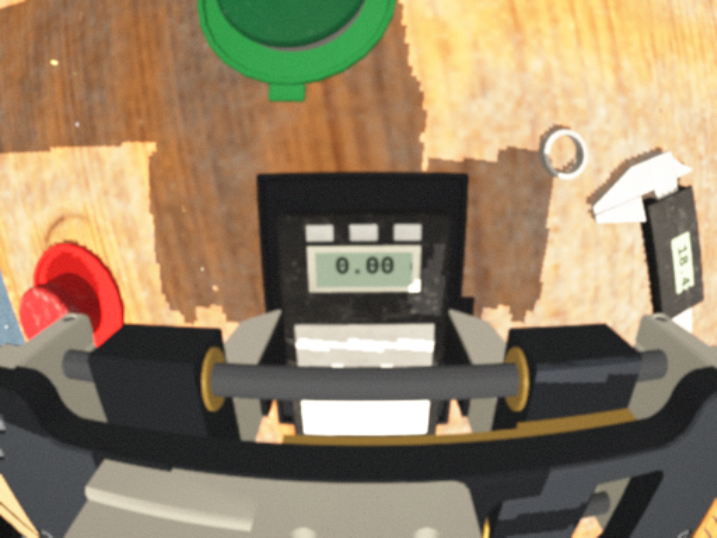

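The scale (sides at columns 279 and 448) is centred and square inside the black tray (258–467). I'll lower it.

Scaled: 15.5 mm / 800 = 0.0194, 15 mm / 800 = 0.0188.

Request:
move_arm:
  motion:
    - [0,0,0.0038,0,0,0]
    - [0,0,0.0075,0,0,0]
    - [0,0,0.0113,0,0,0]
    - [0,0,0.0138,0,0,0]
    - [0,0,0.0163,0,0,0]
    - [0,0,0.0175,0,0,0]
    - [0,0,0.0188,0,0,0]
    - [0,0,0.0194,0,0,0]
    - [0,0,0.0194,0,0,0]
    - [0,0,0.0194,0,0,0]

```text
time: 43.0
ee_pos: [0.6361, -0.2531, 0.0247]
orientation: [0.67, 0.742, 0.0, 0.0]
force: [-0.6, -0.1, -1.7]
gripper_width: 0.0656
finger_force: 25.0
```

Scaled: 0.4 mm / 800 = 0.0005, 0.2 mm / 800 = 0.0003.

Request:
move_arm:
  motion:
    - [0,0,0.0003,0,0,0]
    - [0,0,0.0005,0,0,0]
    - [0,0,0.0005,0,0,0]
    - [0,0,0.0005,0,0,0]
    - [0,0,0.0005,0,0,0]
    - [0,0,0.0005,0,0,0]
    - [0,0,0.0005,0,0,0]
    - [0,0,0.0005,0,0,0]
    - [0,0,0.0005,0,0,0]
    - [0,0,0.0005,0,0,0]

```text
time: 44.0
ee_pos: [0.6361, -0.2531, 0.0243]
orientation: [0.67, 0.742, 0.0, 0.0]
force: [-0.5, 0.2, -0.7]
gripper_width: 0.0659
finger_force: 25.0
```

Request:
move_arm:
  motion:
    - [0,0,0,0,0,0]
    - [0,0,0,0,0,0]
    - [0,0,0,0,0,0]
    - [0,0,0,0,0,0]
    - [0,0,0,0,0,0]
    - [0,0,0,0,0,0]
    - [0,0,0,0,0,0]
    - [0,0,0,0,0,0]
    - [0,0,0,0,0,0]
    - [0,0,0,0,0,0]
  gripper: 0.85

```text
time: 45.0
ee_pos: [0.6361, -0.2531, 0.0242]
orientation: [0.67, 0.742, -0.0, 0.0]
force: [0.0, 0.7, 0.1]
gripper_width: 0.0847
finger_force: 0.0
```

Scaled: -180 mm / 800 = -0.225, -175 mm / 800 = -0.2188.

Request:
move_arm:
  motion:
    - [0,0,-0.005,0,0,0]
    - [0,0,-0.0175,0,0,0]
    - [0,0,-0.0375,0,0,0]
    - [0,0,-0.0688,0,0,0]
    - [-0.0025,-0.0038,-0.1063,0,0,0]
    - [-0.0125,-0.0188,-0.1438,0,0,0]
    - [-0.0313,-0.0475,-0.1813,0,0,0]
    - [-0.05,-0.0813,-0.2063,0,0,0]
    - [-0.0688,-0.1188,-0.2188,0,0,0]
    - [-0.0875,-0.1563,-0.225,0,0,0]

```text
time: 46.0
ee_pos: [0.5189, -0.336, 0.2074]
orientation: [0.67, 0.742, -0.0, 0.002]
force: [0.0, -1.1, -0.1]
gripper_width: 0.0852
finger_force: 0.0
```

Scaled: -120 mm / 800 = -0.15, -100 mm / 800 = -0.125.

Request:
move_arm:
  motion:
    - [-0.0188,-0.0313,0,0,0,0]
    - [-0.0375,-0.0625,0,0,0,0]
    - [-0.0563,-0.0938,0,0,0,0]
    - [-0.075,-0.125,0,0,0,0]
    - [-0.0875,-0.15,0,0,0,0]
    - [-0.0875,-0.15,0,0,0,0]
    - [-0.0875,-0.15,0,0,0,0]
    - [-0.0875,-0.15,0,0,0,0]
    - [-0.0875,-0.15,0,0,0,0]
    - [-0.0875,-0.15,0,0,0,0]

```text
time: 47.0
ee_pos: [0.4075, -0.4163, 0.2045]
orientation: [0.67, 0.743, 0.0, 0.0]
force: [-0.0, -0.3, -0.1]
gripper_width: 0.0851
finger_force: 0.0
```

```bash
python3 hs.py 636 -253 75 12 30 18 wrist top; python3 hs.py 591 -108 40 14 30 21 wrist top;python3 hs.py 476 -267 32 25 45 32 wrist top;python3 hs.py 533 -455 32 10 30 16 top; python3 look.py w12; python3 -c "
from h import *
p=ctrl.get_image('top');c=p['color'][100:300,150:400];cv2.imwrite('pics/t12.png',cv2.resize(c,None,fx=3,fy=3,interpolation=cv2.INTER_CUBIC))"
```

```text
wrist 3191 z [15.5 18.3 20.1] mean [ 631.8 -254.2   18.1] rect [ 633.1 -253.6   68.6  104.     6.7] circ [ 633.4 -253.5   60. ]
top 980 z [15.1 18.1 21.2] mean [ 635.2 -255.3   18.1] rect [ 635.2 -255.3   66.   104.3    6.3] circ [ 635.7 -255.1   59.2]
wrist few
top 458 z [17.8 20.5 22.9] mean [ 592.  -109.9   20.5] rect [ 592.8 -109.5   60.4   60.5   89.4] circ [ 591.9 -110.1   31.7]
wrist 1120 z [30.6 32.6 34. ] mean [ 474.8 -268.9   32.5] rect [ 475.3 -268.4   40.9   41.5    5.5] circ [ 474.8 -268.5   21.7]
top 213 z [30.1 32.5 35.3] mean [ 475.4 -270.3   32.6] rect [ 476.2 -270.3   37.8   40.    89.6] circ [ 475.8 -270.5   20.6]
top 139 z [13.  15.8 18.7] mean [ 534.8 -458.2   15.8] rect [ 535.1 -458.5   44.    18.1   89.5] circ [ 533.8 -458.5   23.3]
```

View pics/t12.png

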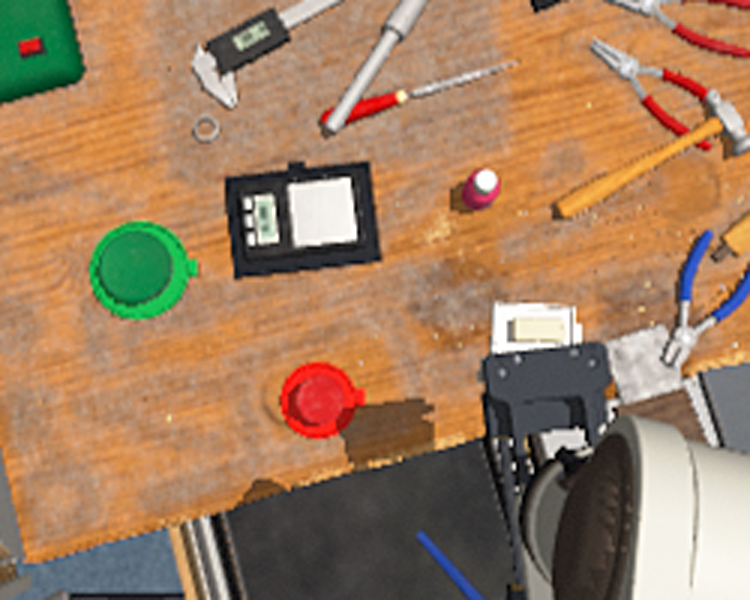

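The crop shows the scale (303,218), tin (135,268), pot (318,400) and block (540,330) each flat in its tray. The bottle and ring are where they were, and the gripper is clear.

```bash
python3 -c "
from workcell import ctrl
print(ctrl.close_job())"
```

```text
the job is handed in; nothing more can be done
None
```

The pile is apart and handed in at about 47 s of the 122 s: the last pictures show block, pot, tin and scale each flat and upright in its own tray, and the bottle and ring where they stood.

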